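# Fetch the bench timers from the locked tilt-out bin

## Robot

A 7-joint arm with a two-finger parallel gripper is mounted at the origin on a cart in front of the work surface, level with it; the furniture and walls round the work are solid. World frame = base frame: x ahead of the robot, y to its left, z up, the work surface at z = 0. Lengths are in m, angles in degrees, forces in N, time in s.
With the tool pointing down it reaches from about 0.425 to 0.875 m from the base axis. Payload 4.7 kg.
Tool frame: the origin (TCP) lies between the finger pads; the fingertips stand 8 mm ahead of it and the grasp point (between the pads) lies 11 mm behind it (env.tip_extent is the distance from the TCP to the fingertips, in m); z points along the fingers, y is the line along which they close (so a half turn about z gives the same grasp; the last joint's range is limited). The gripper opens to 87 mm and grips with 3 to 60 N. Pads are 19 mm wide; open, the fingers measure 117 mm over their backs; the gripper's body (75 mm by 190 mm) begins 51 mm behind the grasp point.
Start: joints at [64.234, 18.392, -4.016, 83.108, 1.295, 78.541, -3.26], TCP at [0.291, -0.581, 0.202] pointing down, gripper open.
Joint ranges: [-163.93, 163.93], [-17.29, 119.83], [-79.2, 71.16], [3.27, 140.29], [-89.18, 269.18], [5.43, 117.66], [-154.24, 154.24]. Speed limits (degrees/s): [147.25, 147.25, 180, 180, 180, 180, 180].

## Interface

Orientations are given as [roll, pitch, yaw] about the fixed x, y, z axes, in that order (R = Rz(yaw) Ry(pitch) Rx(roll)).
In Python, from cell import sensors, vision, workorder, env gives the robot as it stands.
- The arm moves only by the tool drive_tool, never from a script. Its argument "moves" is a list of rows, each an object of numbers: "x", "y", "z": the shift along the tool's x, y, z in mm; "rx", "ry", "rz": the turn, a rotation vector about the tool's x, y, z in rad; "fingers": the closure, from -1 (fully open) to 1 (shut). In form: [{"x": .., "y": .., "z": .., "rx": .., "ry": .., "rz": .., "fingers": ..}, ...]. A call has 1 to 20 rows; each row is the pose to reach, as a shift and turn from the pose commanded when the call began, along the tool's axes at that moment; what a row does not reach only later rows make up. A row lasts 1/8 s, in which the tool goes at most 62.5 mm and 10.7 degrees, less where a joint would pass 70% of its speed; a pose out of reach is approached as far as the arm can. A call with a gripper value outside its range is refused whole. The fingers move at their own pace and stop on an object; "force" is the grip in N (left out, the last holds). Time passes only in rows, so rows that repeat a pose let the fingers close. It gives the time, the measured TCP pose, the force, the opening and the grip force at its end, in the units of the state.
- sensors.get_obs(): the state, without advancing time (a new reading comes with each control period).
- vision.read_camera(name): name is "side" or "top" or "wrist"; returns a dict with "image" (480x640x3 uint8, red, green, blue), "fx", "fy", "cx", "cy" (pixels), "R" (3x3) and "t" (3): a world point X has camera coordinates R X + t. Camera axes: x right, y down, z forward; pixel columns grow to the right and rows downward; lengths in m; the calibration is good to about 2 mm. A picture is of the moment at which its call begins. There is no depth.
- workorder.sign_off(): hands the job in; it is judged then, once.
The state is a dict: "time_s": time; "qpos": joint angles; "joint_velocities": joint speeds; "effort": joint torques, N m; "tool_pos": TCP position; "tool_rot": TCP orientation; "force": force on the tool from outside, world axes, zero at the start; "wrist_torque": the same for the moment, N m; "grip_width": finger opening in m; "grasp_force": force on a finger pad.
Only numpy, scipy, OpenCV 4.12 (cv2) and the standard library are available. Lean on these libraries where they do the work, as an engineer would, in place of code of your own. Each camera call takes 0.05 s, during which the arm holds its last target. There are 200 camera calls.

## Task

The bench timers are put away in the blue tilt-out bin: slide its red lock bar fully aside, swing the bin forward to its stop, take out every timer and lay them all flat, side by side on the floor of the grey tray. Then swing the empty bin fully home and slide the lock bar fully back, leaving the other things on the bench where they are.

Things in the scene. Friction and masses are not known exactly. Their poses are not given: they have to be found in the camera images.
- rack: Fixed grey steel rack, 246 wide (y), 226 high, with one blue tilt-out bin and on its roof a red lock bar. Origin on the worktop, under the bin's hinge line and midway across; its -x is the front (toward the robot), y across, z up. The housing reaches from 5 mm before the hinge line to 50 mm behind it; the roof's top is at 226.
- bin_hinge (a point): Middle of the bin's hinge line, which runs along the rack's y, 40 mm above the worktop. It does not move.
- bin (a joint): Tilt of the blue bin, rad: 0 is home (front panel leaning 0.04 rad forward of upright), growing as its top swings forward and down to the stop at 1.08 (panel then 1.12 rad from upright, inside up). Stiff friction hinge: stays where it is left; 4 to 8 N at the handle moves it. The lock bar's finger blocks it from opening while home, and from going home if slid back too early.
- bin_pockets (a point): Centre of the wall crossing between the bin's four pockets, in the panel's middle plane 114.5 mm from the hinge; moves with the bin. Front panel 228 wide, 185 long from the hinge, 4 thick. Pockets 108 mm clear in width, centred 56 mm left and right; walls rise 24 mm, ledges 18 (upper) and 47 (lower, 42 mm from the hinge). Timers are centred about 76 and 148 mm from the hinge.
- bin_handle (a point): Grip point of the bin's yellow pull tab, a flat upright tab 16 mm wide along the rack's y, 10 thick, standing 40 mm beyond the panel's top edge in the plane of the front panel; this point is 210 mm from the hinge (25 beyond the edge, 15 below the tab's end) and 45 mm to the -y side of the bin's middle. Can be pinched across its width. It moves with the bin.
- lock (a joint): Slide of the red lock bar along the rack's +y (to the left seen from the front), m: 0 is home, its finger standing before the 20 mm wide steel tab on the bin's top edge; 0.04 is fully aside at its stop. It frees the bin beyond about 0.022. Stays where it is left; about 2 N moves it.
- lock_knob (a point): Middle of the lock bar's upright black knob, 16 mm in diameter, 36 high (from 6 to 42 above the roof; this point 26 above the roof, 16 below the knob's top). 12 mm before the hinge line; the bin's steel tab stands 38 to 58 mm to its -y side when home. Moves with the lock bar.
- tray: Loose grey open tray, 180 (x) x 220 (y) x 28 mm high outside, walls and floor 4 mm, about 0.5 kg; origin at the centre of its underside.
- timer_1: White digital timer, display and green key on its face, a flat 50 x 62 x 21 mm box (50 along its x, 62 along its y; the plain case is 18 high, the key stands 3 above it), about 70 g; origin at the centre of its underside, z out of its face. Starts in the lower left (rack +y) pocket, underside on the panel, y up the panel. May be absent.
- timer_2: White digital timer, display and green key on its face, a flat 50 x 62 x 21 mm box (50 along its x, 62 along its y; the plain case is 18 high, the key stands 3 above it), about 70 g; origin at the centre of its underside, z out of its face. Starts in the lower right (rack -y) pocket, underside on the panel, y up the panel. May be absent.
- timer_3: White digital timer, display and green key on its face, a flat 50 x 62 x 21 mm box (50 along its x, 62 along its y; the plain case is 18 high, the key stands 3 above it), about 70 g; origin at the centre of its underside, z out of its face. Starts in the upper left (rack +y) pocket, underside on the panel, y up the panel. May be absent.
- timer_4: White digital timer, display and green key on its face, a flat 50 x 62 x 21 mm box (50 along its x, 62 along its y; the plain case is 18 high, the key stands 3 above it), about 70 g; origin at the centre of its underside, z out of its face. Starts in the upper right (rack -y) pocket, underside on the panel, y up the panel. May be absent.
- tip_box: Blue pipette tip box, 86 x 122 x 55 mm, a bystander; origin at the centre of its underside.
- pot_a: Specimen pot with orange lid, 63 mm across, 61 high, a bystander on the left; origin at the centre of its underside.
- pot_b: Specimen pot with orange lid, 63 mm across, 61 high, a bystander at the front right; origin at the centre of its underside.
- tape_roll: Roll of white label tape, 72 mm across, 24 high, lying flat, a bystander; origin at the centre of its underside.
- forceps: Steel forceps lying flat, 26 x 128 x 9 mm, a bystander; origin at the centre of its underside.

How it is judged:
By the outcome, as a careful person would: the job done as asked, in the order asked, and still so for the second after the job is handed in, with the robot touching nothing.
Of timer_1, timer_2, timer_3, timer_4 only 2 to 4 are there at a start; the rules pass over those that are not, and their reading is None.
At some moment in a run one of tray may be knocked a few centimetres aside while the robot is not near it.
Once in a run the grip may slacken for a moment while it holds something.
It also fails if it takes over 208 s, if anything falls off the work surface, if the arm or the gripper's body presses on something with over 40 N, if the wrist force passes 120 N, or if a joint passes its speed limit or range.

## Working session

There is one attempt and no reset: what is moved stays moved. The work goes in short steps, Python scripts to look and compute and a tool call to move; the robot and the scene stay as the last step left them, time stands still between calls to the robot, and variables do not carry over. Pictures are saved under pics/ and viewed, at most 14 in all, crops included, and the job is handed in when it is done.

Besides the shell and the picture viewer there is one more tool, called after "Call:" by a JSON object that holds its "fn" and its "kwargs", one argument or row to a line. drive_tool: Moves the arm, as the interface text tells. Its arguments: {"type":"object","properties":{"moves":{"type":"array"},"force":{"type":"number"}},"required":["moves"]}

```bash
ls; mkdir -p pics; python3 - <<'E'
from cell import sensors, vision, env
import cv2,numpy as np
o=sensors.get_obs(); print(o, env.tip_extent)
for n in ["side","top"]:
    c=vision.read_camera(n); cv2.imwrite(f"pics/{n}0.png",c["image"][:,:,::-1])
    print(n,c["fx"],c["fy"],c["cx"],c["cy"],np.round(c["R"],4).tolist(),np.round(c["t"],4).tolist(),"C",-c["R"].T@c["t"])
E
```

```text
pics
{'time_s': 0.0, 'qpos': array([64.23539309, 18.43897378, -4.01396241, 83.17310655,  1.29391732,
       78.54096286, -3.26016301]), 'joint_velocities': array([ 0.02739256, -0.05383141,  0.04251304, -0.07659645, -0.01645086,
        0.04375367,  0.01109562]), 'effort': array([-1.51309710e-04, -4.91293573e+01, -4.03990243e-01, -3.12527382e+01,
       -6.39684917e-02,  4.37988248e-02,  1.80615825e-04]), 'tool_pos': array([ 0.29044886, -0.58085019,  0.20117803]), 'tool_rot': array([-1.79892130e+02,  5.11812086e-03,  2.65724535e+01]), 'force': array([ 0.9996522 , -0.22239409,  0.26368812]), 'wrist_torque': array([ 0.0341306 , -0.04140715,  0.0297056 ]), 'grasp_force': 0.0, 'grip_width': 0.0868322252457574} 0.008
side 602.5902539354253 602.5902539354253 320.88450393146417 237.85311682929492 [[0.8987, -0.4386, -0.0068], [-0.2551, -0.5101, -0.8214], [0.3568, 0.7399, -0.5703]] [-0.422, 0.2553, 1.4896] C [-0.08706261 -1.15694948  1.0563806 ]
top 545.4067850658404 545.4067850658404 318.2170045331762 232.64151705629064 [[-0.0052, -0.9999, 0.0089], [-0.9829, 0.0035, -0.1844], [0.1843, -0.0097, -0.9828]] [0.0029, 0.4855, 1.6224] C [0.17810308 0.01690654 1.68404894]
```

View pics/side0.png

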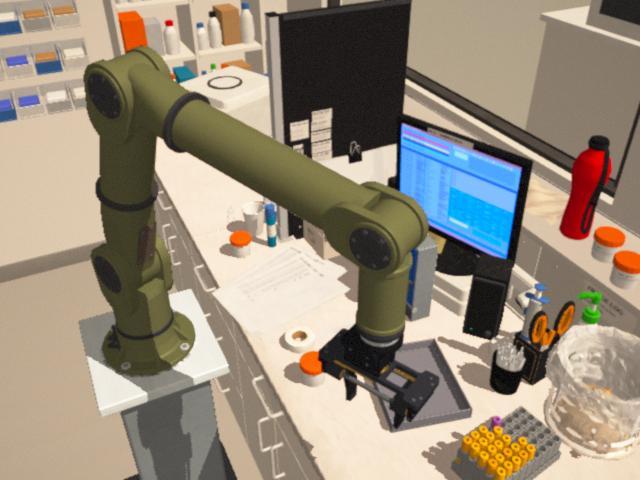

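View pics/top0.png

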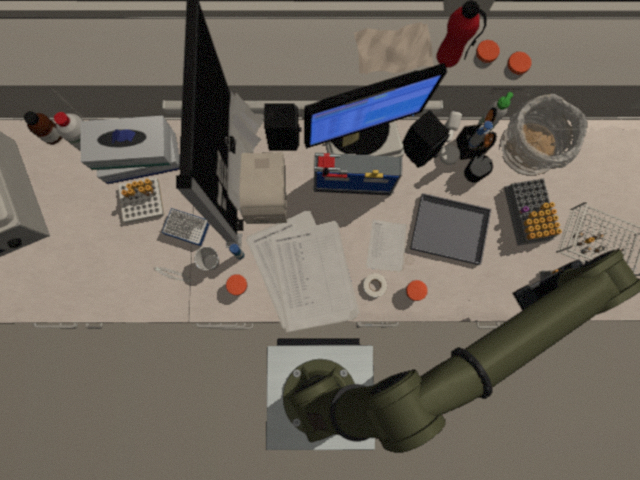

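The top view shows the rack at about (357,172), with the red lock at (327,163) and the yellow tab at (374,174). The tray is at (450,230) and a pot at (417,291). I'll zoom in and measure next.

```bash
cat > h.py <<'E'
import numpy as np,cv2
from cell import sensors,vision,env,workorder
from scipy.spatial.transform import Rotation as Ro
def cam(n):
    return vision.read_camera(n)
def ray(c,u,v):
    d=c["R"].T@np.array([(u-c["cx"])/c["fx"],(v-c["cy"])/c["fy"],1.]); return -c["R"].T@c["t"],d
def onz(c,u,v,z):
    C,d=ray(c,u,v); return C+d*(z-C[2])/d[2]
def proj(c,X):
    p=c["R"]@np.asarray(X)+c["t"]; return np.array([c["fx"]*p[0]/p[2]+c["cx"],c["fy"]*p[1]/p[2]+c["cy"]])
def blobs(c,f,amin=15):
    hsv=cv2.cvtColor(c["image"],cv2.COLOR_RGB2HSV).astype(int); m=f(hsv[...,0],hsv[...,1],hsv[...,2]).astype(np.uint8)
    n,l,s,ce=cv2.connectedComponentsWithStats(m); return [(tuple(s[i]),ce[i].round(1)) for i in range(1,n) if s[i][4]>=amin],l
E
python3 - <<'E'
from h import *
c=cam("top"); im=c["image"]
a=cv2.resize(im[140:210,300:410],None,fx=7,fy=7,interpolation=cv2.INTER_CUBIC); cv2.imwrite("pics/t1.png",a[:,:,::-1])
for nm,f in dict(red=lambda h,s,v:((h<6)|(h>174))&(s>150)&(v>90),yel=lambda h,s,v:(abs(h-23)<6)&(s>130)&(v>110)).items():
    for s,ce in blobs(c,f)[0]:
        if 290<ce[0]<420 and 130<ce[1]<220: print(nm,s,ce, onz(c,*ce,.235).round(3),onz(c,*ce,.25).round(3))
for u,v in [(411,255),(482,264),(490,203),(421,196)]: print(onz(c,u,v,.028).round(3))
print(proj(c,[.5,0,.226]),proj(c,[.5,-.2,0]))
E
```

```text
red (np.int32(318), np.int32(153), np.int32(16), np.int32(15), np.int32(176)) [325.6 161. ] [ 0.652 -0.019  0.235] [ 0.647 -0.019  0.25 ]
red (np.int32(327), np.int32(174), np.int32(20), np.int32(4), np.int32(51)) [336.3 175.2] [ 0.611 -0.048  0.235] [ 0.606 -0.047  0.25 ]
yel (np.int32(373), np.int32(170), np.int32(10), np.int32(7), np.int32(36)) [377.5 173.5] [ 0.616 -0.162  0.235] [ 0.611 -0.16   0.25 ]
yel (np.int32(365), np.int32(173), np.int32(7), np.int32(4), np.int32(18)) [367.7 174.2] [ 0.614 -0.135  0.235] [ 0.609 -0.133  0.25 ]
[ 0.418 -0.284  0.028]
[ 0.389 -0.501  0.028]
[ 0.581 -0.538  0.028]
[ 0.604 -0.322  0.028]
[319.04988538 215.24263047] [381.84693596 230.5318329 ]
```

View pics/t1.png

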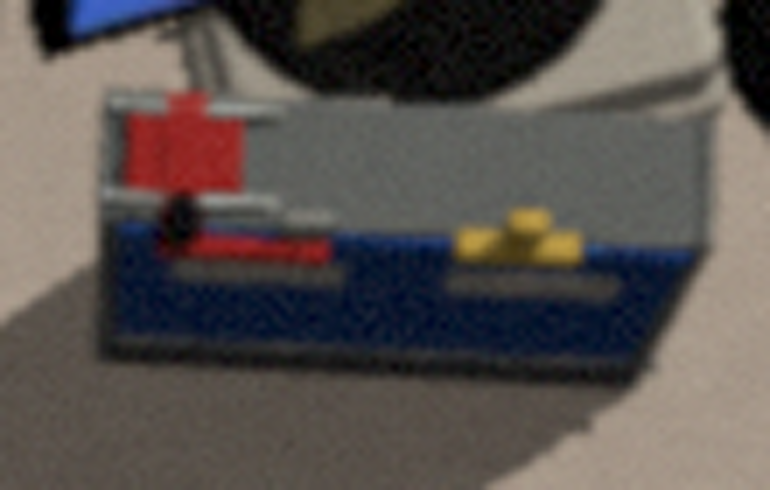

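The crop shows the black knob centred near crop (180,218), which is px (325.7,171). The tab is at crop (520,235), px (374.5,173.5), and the roof corners are at crop (105,92), (715,108) and (708,248).

```bash
python3 - <<'E'
from h import *
c=cam("top"); s=cam("side")
P=lambda u,v,z: onz(c,300+u/7-.4,140+v/7-.4,z)
bl,br,fr,bfl,bfr=P(105,92,.226),P(715,108,.226),P(710,248,.226),P(98,352,0),P(637,380,0)
print("roof",bl.round(3),br.round(3),fr.round(3),"w",np.linalg.norm(bl-br),"depth",np.linalg.norm(br-fr)); print("bot",bfl.round(3),bfr.round(3),np.linalg.norm(bfl-bfr))
for d in (bl-br,bfl-bfr): print("yaw",np.degrees(np.arctan2(-d[0],d[1])))
k=P(180,218,.252);print("knob",k.round(4),"handle",P(522,235,.25).round(4), "tabtop",P(528,214,.265).round(4),"steel",P(310,218,.23).round(4))
# candidate origin from roof
yaw=np.arctan2(-(bl-br)[0],(bl-br)[1]); R=np.array([[np.cos(yaw),-np.sin(yaw)],[np.sin(yaw),np.cos(yaw)]])
o=(bl+br)[:2]/2-R@[.05,0]; print("o",o,"knob loc",R.T@(k[:2]-o),"handle loc",R.T@(P(522,235,.25)[:2]-o), "bot", R.T@(bfl[:2]-o),R.T@(bfr[:2]-o),"fr",R.T@(fr[:2]-o))
kk=proj(s,k); print(kk)
a=cv2.resize(s["image"][200:440,250:480],None,fx=3,fy=3,interpolation=cv2.INTER_CUBIC)[:600]
w=cam("wrist"); print(w["fx"],w["cx"],w["cy"],-w["R"].T@w["t"],w["R"].round(3).tolist())
E
```

```text
roof [0.679 0.011 0.226] [ 0.672 -0.232  0.226] [ 0.614 -0.228  0.226] w 0.24395755048755394 depth 0.058223670302821114
bot [0.633 0.014 0.   ] [ 0.619 -0.231  0.   ] 0.24580921780813889
yaw -1.6955424918030932
yaw -3.2318317498312794
knob [ 0.6186 -0.0175  0.252 ] handle [ 0.6119 -0.1511  0.25  ] tabtop [ 0.6158 -0.1518  0.265 ] steel [ 0.6252 -0.0695  0.23  ]
o [ 0.62536702 -0.10898224] knob loc [-0.00952087  0.09125667] handle loc [-0.01218283 -0.04246053] bot [0.00368327 0.12344733] [-0.00290689 -0.12227353] fr [-0.0081816  -0.11976593]
[375.12972489 198.8417059 ]
389.63667985610806 325.0977221551252 240.43880697132886 [ 0.3657476  -0.54335263  0.38362908] [[0.447, -0.895, 0.0], [-0.852, -0.426, 0.304], [-0.272, -0.136, -0.953]]
```

```bash
cat >> h.py <<'E'
def tgt(pos,rpy,base=None):
    """row numbers from current measured pose (or base=(pos,rpy)) to world target"""
    o=sensors.get_obs(); p,r=(o["tool_pos"],o["tool_rot"]) if base is None else base
    R0=Ro.from_euler("xyz",r,degrees=True); d=R0.inv().apply(np.array(pos)-p)*1000
    w=(R0.inv()*Ro.from_euler("xyz",rpy,degrees=True)).as_rotvec()
    print("x %.1f y %.1f z %.1f rx %.3f ry %.3f rz %.3f"%(*d,*w))
E
python3 -c "
from h import *
tgt([.55,-.11,.36],[180,0,177.5])"
```

```text
x 442.7 y -305.5 z -158.0 rx -0.000 ry -0.001 rz -2.634
```

Call:
{"fn": "drive_tool", "kwargs": {
  "moves": [
    {"z": -60},
    {"z": -120},
    {"x": 443, "y": -305, "z": -158, "rz": -2.634},
    {"x": 443, "y": -305, "z": -158, "rz": -2.634},
    {"x": 443, "y": -305, "z": -158, "rz": -2.634},
    {"x": 443, "y": -305, "z": -158, "rz": -2.634},
    {"x": 443, "y": -305, "z": -158, "rz": -2.634},
    {"x": 443, "y": -305, "z": -158, "rz": -2.634},
    {"x": 443, "y": -305, "z": -158, "rz": -2.634},
    {"x": 443, "y": -305, "z": -158, "rz": -2.634},
    {"x": 443, "y": -305, "z": -158, "rz": -2.634},
    {"x": 443, "y": -305, "z": -158, "rz": -2.634},
    {"x": 443, "y": -305, "z": -158, "rz": -2.634},
    {"x": 443, "y": -305, "z": -158, "rz": -2.634},
    {"x": 443, "y": -305, "z": -158, "rz": -2.634},
    {"x": 443, "y": -305, "z": -158, "rz": -2.634},
    {"x": 443, "y": -305, "z": -158, "rz": -2.634},
    {"x": 443, "y": -305, "z": -158, "rz": -2.634},
    {"x": 443, "y": -305, "z": -158, "rz": -2.634},
    {"x": 443, "y": -305, "z": -158, "rz": -2.634}
  ]
}}

```text
invalid input at $.moves[0]: expected keys x, y, z, rx, ry, rz, fingers
```

```bash
python3 - <<'E'
from h import *
o=sensors.get_obs(); print(o["tool_pos"],o["tool_rot"],o["qpos"].round(1))
c=cam("wrist"); cv2.imwrite("pics/w1.png",c["image"][:,:,::-1])
for nm,f in dict(red=lambda h,s,v:((h<6)|(h>174))&(s>150)&(v>90),yel=lambda h,s,v:(abs(h-23)<6)&(s>130)&(v>110)).items():
    for s,ce in blobs(c,f,60)[0]: print(nm,s,ce, onz(c,*ce,.235).round(3),onz(c,*ce,.25).round(3))
E
```

```text
[ 0.29064599 -0.58118805  0.20185709] [-1.79963375e+02  5.13422487e-03  2.65761067e+01] [64.2 18.4 -4.  83.1  1.3 78.5 -3.3]
yel (np.int32(517), np.int32(0), np.int32(25), np.int32(13), np.int32(227)) [528.4   5.5] [ 0.428 -0.589  0.235] [ 0.422 -0.584  0.25 ]
yel (np.int32(545), np.int32(0), np.int32(26), np.int32(22), np.int32(398)) [556.7   9.9] [ 0.431 -0.598  0.235] [ 0.425 -0.593  0.25 ]
yel (np.int32(617), np.int32(0), np.int32(23), np.int32(12), np.int32(196)) [627.7   4.6] [ 0.443 -0.618  0.235] [ 0.435 -0.611  0.25 ]
yel (np.int32(576), np.int32(4), np.int32(25), np.int32(29), np.int32(499)) [587.9  17.9] [ 0.434 -0.609  0.235] [ 0.427 -0.602  0.25 ]
yel (np.int32(598), np.int32(17), np.int32(26), np.int32(28), np.int32(482)) [610.8  30.3] [ 0.434 -0.618  0.235] [ 0.428 -0.611  0.25 ]
yel (np.int32(502), np.int32(18), np.int32(26), np.int32(28), np.int32(460)) [514.4  31.8] [ 0.419 -0.589  0.235] [ 0.414 -0.585  0.25 ]
yel (np.int32(531), np.int32(27), np.int32(26), np.int32(28), np.int32(475)) [543.6  40.3] [ 0.422 -0.6    0.235] [ 0.416 -0.594  0.25 ]
yel (np.int32(626), 
[... 2033 characters left out ...]
.636  0.25 ]
yel (np.int32(521), np.int32(288), np.int32(20), np.int32(18), np.int32(217)) [530.3 296.6] [ 0.34  -0.653  0.235] [ 0.342 -0.642  0.25 ]
yel (np.int32(473), np.int32(308), np.int32(19), np.int32(26), np.int32(223)) [483.3 321.8] [ 0.321 -0.642  0.235] [ 0.325 -0.632  0.25 ]
yel (np.int32(509), np.int32(311), np.int32(9), np.int32(15), np.int32(64)) [512.4 318.5] [ 0.328 -0.652  0.235] [ 0.332 -0.641  0.25 ]
yel (np.int32(404), np.int32(322), np.int32(20), np.int32(24), np.int32(205)) [414.3 336.6] [ 0.301 -0.619  0.235] [ 0.308 -0.611  0.25 ]
yel (np.int32(101), np.int32(333), np.int32(32), np.int32(46), np.int32(496)) [112.3 353.5] [ 0.234 -0.504  0.235] [ 0.248 -0.508  0.25 ]
```

View pics/w1.png

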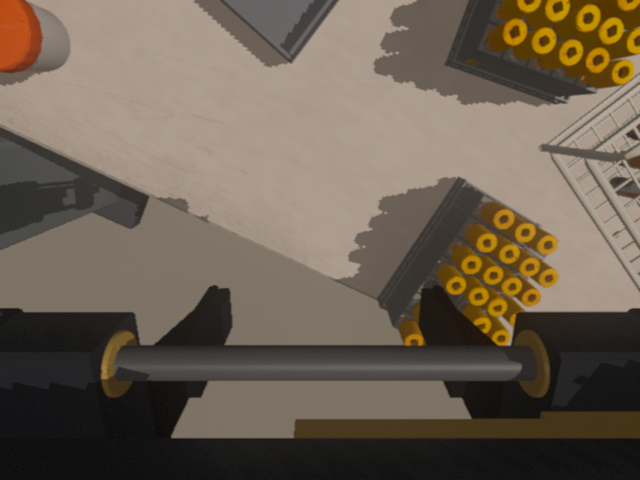

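The move was refused because every key is required. The picture shows a pot at upper left (20,40), a tray corner at (290,60) and tube racks on the right. The camera sits on the tool's +x side, so a yaw of about -2.5° will put it over the rack.

```bash
python3 -c "
from h import *
tgt([.55,-.11,.36],[180,0,-2.5])"
```

```text
x 442.7 y -305.5 z -157.9 rx -0.000 ry 0.000 rz 0.507
```

Call:
{"fn": "drive_tool", "kwargs": {
  "moves": [
    {"x": 0, "y": 0, "z": -60, "rx": 0, "ry": 0, "rz": 0, "fingers": -1},
    {"x": 0, "y": 0, "z": -120, "rx": 0, "ry": 0, "rz": 0, "fingers": -1},
    {"x": 0, "y": 0, "z": -158, "rx": 0, "ry": 0, "rz": 0.1, "fingers": -1},
    {"x": 443, "y": -305, "z": -158, "rx": 0, "ry": 0, "rz": 0.507, "fingers": -1},
    {"x": 443, "y": -305, "z": -158, "rx": 0, "ry": 0, "rz": 0.507, "fingers": -1},
    {"x": 443, "y": -305, "z": -158, "rx": 0, "ry": 0, "rz": 0.507, "fingers": -1},
    {"x": 443, "y": -305, "z": -158, "rx": 0, "ry": 0, "rz": 0.507, "fingers": -1},
    {"x": 443, "y": -305, "z": -158, "rx": 0, "ry": 0, "rz": 0.507, "fingers": -1},
    {"x": 443, "y": -305, "z": -158, "rx": 0, "ry": 0, "rz": 0.507, "fingers": -1},
    {"x": 443, "y": -305, "z": -158, "rx": 0, "ry": 0, "rz": 0.507, "fingers": -1},
    {"x": 443, "y": -305, "z": -158, "rx": 0, "ry": 0, "rz": 0.507, "fingers": -1},
    {"x": 443, "y": -305, "z": -158, "rx": 0, "ry": 0, "rz": 0.507, "fingers": -1},
    {"x": 443, "y": -305, "z": -158, "rx": 0, "ry": 0, "rz": 0.507, "fingers": -1},
    {"x": 443, "y": -305, "z": -158, "rx": 0, "ry": 0, "rz": 0.507, "fingers": -1}
  ]
}}

```text
time_s: 2.1
tool_pos: [0.5502, -0.1114, 0.3602]
tool_rot: [179.9, 0.0, -2.5]
force: [-0.5, -1.0, -0.7]
grip_width: 0.0869
grasp_force: 0.0
```

```bash
python3 - <<'E'
from h import *
o=sensors.get_obs(); print(o["time_s"],o["tool_pos"],o["tool_rot"],o["qpos"].round(1))
c=cam("wrist"); cv2.imwrite("pics/w2.png",c["image"][:,:,::-1])
for nm,f in dict(red=lambda h,s,v:((h<6)|(h>174))&(s>150)&(v>90),yel=lambda h,s,v:(abs(h-23)<6)&(s>130)&(v>110)).items():
    for s,ce in blobs(c,f,60)[0]: print(nm,s,ce, onz(c,*ce,.235).round(3),onz(c,*ce,.25).round(3))
E
```

```text
2.1 [ 0.55022781 -0.11137815  0.36015766] [ 1.79945094e+02  2.31309722e-02 -2.52439146e+00] [ 29.6   7.2 -23.5  79.4   2.9  94.  -86. ]
red (np.int32(179), np.int32(58), np.int32(25), np.int32(8), np.int32(164)) [190.8  61.7] [ 0.676 -0.02   0.235] [ 0.674 -0.025  0.25 ]
red (np.int32(162), np.int32(69), np.int32(111), np.int32(86), np.int32(3908)) [202.  106.9] [ 0.645 -0.024  0.235] [ 0.644 -0.028  0.25 ]
yel (np.int32(339), np.int32(129), np.int32(63), np.int32(20), np.int32(915)) [371.3 137.3] [ 0.617 -0.15   0.235] [ 0.618 -0.148  0.25 ]
yel (np.int32(101), np.int32(335), np.int32(19), np.int32(61), np.int32(427)) [107.3 366.1] [0.424 0.095 0.235] [0.434 0.085 0.25 ]
```

View pics/w2.png

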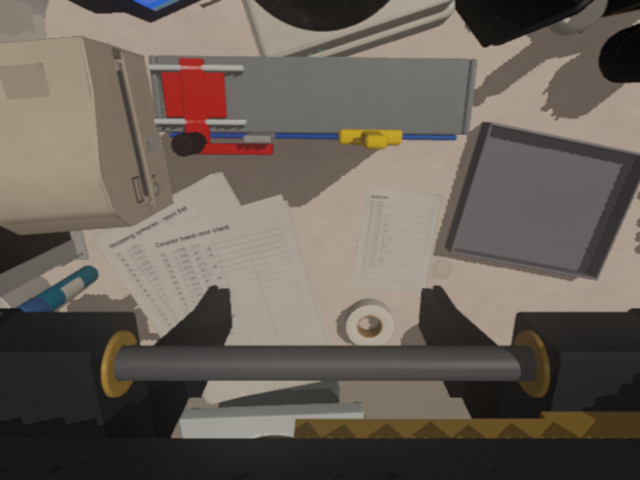

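The wrist view shows the rack roof corners at about (152,57), (476,60) and (468,133). The knob top is at about (183,145), the tab top at (375,141), and the red finger runs from (205,148) to (272,150). The tray is empty, at the right.

```bash
python3 - <<'E'
from h import *
c=cam("wrist"); im=c["image"]
P=lambda u,v,z: onz(c,u,v,z)
bl,br,fr=P(152,57,.226),P(476,60,.226),P(469,133,.226)
print(bl.round(4),br.round(4),fr.round(4),np.linalg.norm(bl-br),np.linalg.norm(br-fr))
d=bl-br; yaw=np.arctan2(-d[0],d[1]); print("yaw",np.degrees(yaw))
R=np.array([[np.cos(yaw),-np.sin(yaw)],[np.sin(yaw),np.cos(yaw)]]); o=(bl+br)[:2]/2-R@[.05,0]; print("o",o)
g=cv2.cvtColor(im,cv2.COLOR_RGB2HSV); m=(g[...,2]<60).astype(np.uint8); m[:, :165]=0; m[:120]=0; m[165:]=0; m[:,215:]=0
n,l,s,ce=cv2.connectedComponentsWithStats(m); print(s[1:],ce[1:])
for nm,p in dict(knobtop=P(182,145,.268),knobmid=P(188,142,.25),tabtop=P(376,142,.265),tabmid=P(375,139,.25),steel=P(258,139,.23),fingend=P(272,150,.235)).items(): print(nm,p.round(4),(R.T@(p[:2]-o)).round(4))
b=blobs(c,lambda h,s,v:(abs(h-115)<10)&(s>120)&(v>60))[0]
cv2.imwrite("pics/w2c.png",cv2.resize(im[115:175,150:290],None,fx=5,fy=5,interpolation=cv2.INTER_CUBIC)[:,:,::-1])
E
```

```text
[0.6815 0.0099 0.226 ] [ 0.6684 -0.2298  0.226 ] [ 0.6162 -0.228   0.226 ] 0.2400747678942175 0.052287697386122045
yaw -3.117005640121393
o [ 0.62502701 -0.10721037]
[[171 132  34  24 619]] [[186.70274637 143.4006462 ]]
knobtop [ 0.6197 -0.0173  0.268 ] [-0.0102  0.0895]
knobmid [ 0.6206 -0.0155  0.25  ] [-0.0094  0.0913]
tabtop [ 0.6153 -0.1503  0.265 ] [-0.0074 -0.0436]
tabmid [ 0.6165 -0.1515  0.25  ] [-0.0062 -0.0447]
steel [ 0.6195 -0.0633  0.23  ] [-0.008   0.0436]
fingend [ 0.611 -0.074  0.235] [-0.0158  0.0324]
```

View pics/w2c.png

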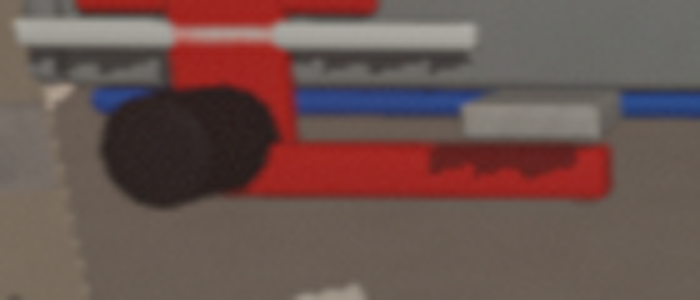

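```bash
python3 - <<'E'
from h import *
c=cam("wrist"); t=cam("top")
print("box base",onz(c,170,207,0).round(3))
for z in (.05,.1,.15,.2,.25): p=onz(c,105,226,z);print(z,p.round(3),proj(t,p).round(1))
tgt([.6195,-.0165,.33],[180,0,-3]); tgt([.6195,-.0165,.249],[180,0,-3])
E
```

```text
box base [0.521 0.109 0.   ]
0.05 [0.511 0.178 0.05 ] [260.3 224.5]
0.1 [0.523 0.148 0.1  ] [268.8 217. ]
0.15 [0.536 0.118 0.15 ] [277.8 209. ]
0.2 [0.548 0.088 0.2  ] [287.4 200.5]
0.25 [0.561 0.058 0.25 ] [297.5 191.6]
x 65.0 y -98.6 z 30.3 rx 0.001 ry -0.000 rz 0.006
x 65.0 y -98.7 z 111.3 rx 0.001 ry -0.000 rz 0.006
```

Call:
{"fn": "drive_tool", "kwargs": {
  "moves": [
    {"x": 65, "y": -98.6, "z": 20, "rx": 0, "ry": 0, "rz": 0.006, "fingers": 0.0},
    {"x": 65, "y": -98.6, "z": 30, "rx": 0, "ry": 0, "rz": 0.006, "fingers": 0.0},
    {"x": 65, "y": -98.6, "z": 30, "rx": 0, "ry": 0, "rz": 0.006, "fingers": 0.0},
    {"x": 65, "y": -98.6, "z": 60, "rx": 0, "ry": 0, "rz": 0.006, "fingers": 0.0},
    {"x": 65, "y": -98.6, "z": 85, "rx": 0, "ry": 0, "rz": 0.006, "fingers": 0.0},
    {"x": 65, "y": -98.6, "z": 111, "rx": 0, "ry": 0, "rz": 0.006, "fingers": 0.0},
    {"x": 65, "y": -98.6, "z": 111, "rx": 0, "ry": 0, "rz": 0.006, "fingers": 0.0},
    {"x": 65, "y": -98.6, "z": 111, "rx": 0, "ry": 0, "rz": 0.006, "fingers": 1},
    {"x": 65, "y": -98.6, "z": 111, "rx": 0, "ry": 0, "rz": 0.006, "fingers": 1},
    {"x": 65, "y": -98.6, "z": 111, "rx": 0, "ry": 0, "rz": 0.006, "fingers": 1},
    {"x": 65, "y": -98.6, "z": 111, "rx": 0, "ry": 0, "rz": 0.006, "fingers": 1}
  ],
  "force": 15
}}

```text
time_s: 3.68
tool_pos: [0.6199, -0.0147, 0.2497]
tool_rot: [180.0, -0.0, -2.8]
force: [0.7, 0.3, -0.0]
grip_width: 0.011
grasp_force: 0.0
```

```bash
python3 - <<'E'
from h import *
o=sensors.get_obs();print(o["grip_width"],o["grasp_force"],o["tool_pos"])
c=cam("wrist"); s=cam("side"); print(proj(s,[.6195,-.0165,.25]))
a=np.hstack([c["image"][:,:,::-1][200:440,120:520],cv2.resize(s["image"][140:260,320:520],(400,240))[:,:,::-1]])
cv2.imwrite("pics/w3.png",a)
E
```

```text
0.011032335776772303 0.0 [ 0.61989253 -0.01466486  0.24967314]
[375.22140555 199.24512506]
```

View pics/w3.png

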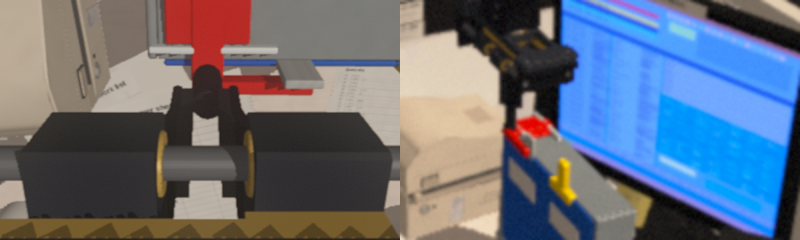

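The fingers (crop tips at (180,95) and (230,95)) flank the knob at (207,90), maybe still closing. I'll let them finish.

Call:
{"fn": "drive_tool", "kwargs": {
  "moves": [
    {"x": 0, "y": 0, "z": 0, "rx": 0, "ry": 0, "rz": 0, "fingers": 1},
    {"x": 0, "y": 0, "z": 0, "rx": 0, "ry": 0, "rz": 0, "fingers": 1}
  ]
}}

```text
time_s: 4.03
tool_pos: [0.6197, -0.0146, 0.2492]
tool_rot: [180.0, 0.0, -2.8]
force: [0.2, -0.2, 0.6]
grip_width: 0.0003
grasp_force: 0.0
```

```bash
python3 - <<'E'
from h import *
c=cam("wrist"); o=sensors.get_obs(); p=o["tool_pos"]
print(proj(c,p),proj(c,p+[0,0,-.008]),proj(c,p+[0,0,.011]))
print("knobtop ray",onz(c,327,306,.268),"base",onz(c,327,270,.232))
im=c["image"][230:330,270:390]; cv2.imwrite("pics/w4.png",cv2.resize(im,None,fx=5,fy=5)[:,:,::-1])
E
```

```text
[325.26266986 288.91977602] [325.24181407 282.5411665 ] [325.29410397 298.53369314]
knobtop ray [ 0.61967098 -0.01541916  0.268     ] base [ 0.62306911 -0.01578638  0.232     ]
```

View pics/w4.png

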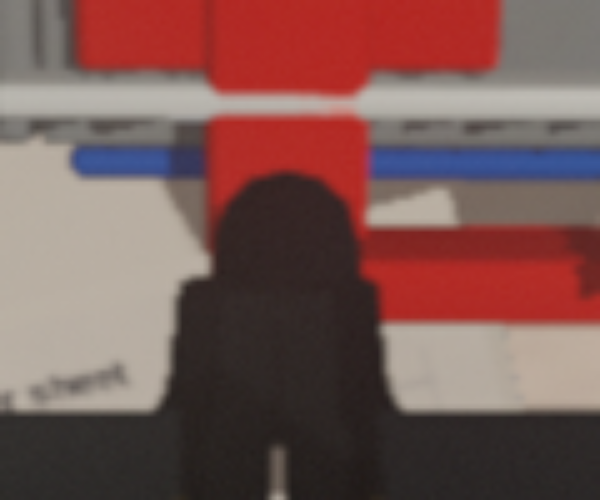

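The closed fingers and the knob overlap as dark on dark, so I'll brighten the shadows and add the side view.

```bash
python3 - <<'E'
from h import *
c=cam("wrist"); s=cam("side"); o=sensors.get_obs()
g=lambda i:(255*np.clip(i/255*1.0,0,1)**.4).astype(np.uint8)
a=cv2.resize(g(c["image"][250:340,280:380]),(400,360),interpolation=cv2.INTER_CUBIC)
b=cv2.resize(g(s["image"][170:230,345:410]),(390,360),interpolation=cv2.INTER_CUBIC)
cv2.imwrite("pics/w5.png",np.hstack([a,b])[:,:,::-1])
print("TCP side",proj(s,o["tool_pos"]),"knob mid",proj(s,[.6195,-.0165,.252]),"knobtop",proj(s,[.6195,-.0165,.268]),"tip",proj(s,o["tool_pos"]-[0,0,.008]))
E
```

```text
TCP side [374.91605298 199.15887486] knob mid [375.25602338 198.58004787] knobtop [375.53480558 193.22408925] tip [374.77914577 201.80651892]
```

View pics/w5.png

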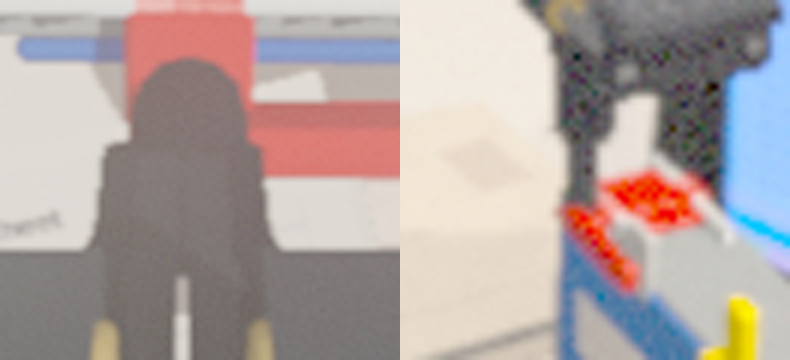

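The side view puts knob and fingers on the same line at about (375,200), so pictures don't settle the height. I'll probe with the closed fingers: start on the -y side and sweep gently toward +y, watching force.

Call:
{"fn": "drive_tool", "kwargs": {
  "moves": [
    {"x": 0, "y": 0, "z": -45, "rx": 0, "ry": 0, "rz": 0, "fingers": 1},
    {"x": 0, "y": 25, "z": -45, "rx": 0, "ry": 0, "rz": 0, "fingers": 1},
    {"x": 0, "y": 25, "z": -15, "rx": 0, "ry": 0, "rz": 0, "fingers": 1},
    {"x": 0, "y": 25, "z": 0, "rx": 0, "ry": 0, "rz": 0, "fingers": 1},
    {"x": 0, "y": 25, "z": 0, "rx": 0, "ry": 0, "rz": 0, "fingers": 1},
    {"x": 0, "y": 20, "z": 0, "rx": 0, "ry": 0, "rz": 0, "fingers": 1},
    {"x": 0, "y": 15, "z": 0, "rx": 0, "ry": 0, "rz": 0, "fingers": 1},
    {"x": 0, "y": 10, "z": 0, "rx": 0, "ry": 0, "rz": 0, "fingers": 1},
    {"x": 0, "y": 7, "z": 0, "rx": 0, "ry": 0, "rz": 0, "fingers": 1},
    {"x": 0, "y": 5, "z": 0, "rx": 0, "ry": 0, "rz": 0, "fingers": 1}
  ]
}}

```text
time_s: 5.42
tool_pos: [0.6195, -0.0194, 0.2493]
tool_rot: [180.0, -0.0, -2.8]
force: [0.4, 0.5, -0.4]
grip_width: 0.0005
grasp_force: 0.0
```

```bash
python3 - <<'E'
from h import *
for n in ("top","side"):
    c=cam(n)
    for s,ce in blobs(c,lambda h,s,v:((h<6)|(h>174))&(s>150)&(v>90),20)[0]:
        if (n=="top" and 300<ce[0]<350 and ce[1]>140) or (n=="side" and 330<ce[0]<420 and 150<ce[1]<230): print(n,s,ce)
t=cam("wrist"); m=t["image"][255:320,270:390].max(2); 
for r in range(0,64,3): print("".join("%4d"%v for v in m[r,20:100:3]))
E
```

```text
side (np.int32(371), np.int32(198), np.int32(26), np.int32(20), np.int32(216)) [383.4 205.5]
 118 123 108  82 116 177 178 179 179 178 179 179 180 179 180 137 123 106  90 103 115 121  78  91 104 115 120
 106 106  95  78 115 177 178 179 178 178 179 179 180 179 180 131 108 108 108 109 109 110 112 111 110 110 109
 149 148  99  89 107 177 179 178 179 180 178 179 178 179 181 122 147 148 148 149 147 147 148 148 147 147 146
 130 133  95  86 107 177 178 175 154 110 114 158 177 180 180 111 134 135 136 136 137 136 137 136 137 137 137
 185 186 185 137 123 177 159  56  52  56  54  53  81 173 181 138 122 123 122 121 123 144 123 118 118 118 118
 184 184 184 174 119 156  53  52  53  54  53  55  54  69 177 135 121 139 159 179 185 185 140 120 120 120 120
 185 184 185 183 156  89  51  51  53  54  52  53  52  54 152 180 186 186 184 185 185 184 168 119 119 122 121
 184 184 184 184 161  57  51  51  52  53  53  50  53  52 112 137 127 128 128 127 128 128 129 128 134 133 134
 184 184 184 185 162  50  50  51  53  51  53  52  51  49  68 133 132 133 133 132 131 132 131 132 133 131 132
 183 183 184 184 161  48  
[... 690 characters left out ...]
49  42  45  42 142 178 182 182 180 181 177 182
 144 183 183 181  43  44  46  42  48  46  47  46  44  47  44  45  42  42  42 141 180 180 181 182 181 179 181
 140 181 182 183  87  42  40  41  44  43  48  45  46  46  46  47  40  40  41  95 172 177 181 181 181 179 177
 183 183 183 185  99  42  40  40  42  43  44  45  44  45  43  46  42  39  39  50 177 178 181 181 181 181 176
 106 107 105 104  46  45  40  39  41  44  38  41  43  43  42  43  39  40  40  45  79 101 105 105 104 104 103
  49  46  46  46  47  45  39  38  41  41  41  40  38  39  42  40  41  37  39  43  46  45  44  46  46  46  43
  47  46  47  45  47  44  40  41  40  39  38  44  86  40  39  42  42  37  38  46  47  42  42  45  44  45  43
```

Call:
{"fn": "drive_tool", "kwargs": {
  "moves": [
    {"x": 0, "y": 19, "z": 0, "rx": 0, "ry": 0, "rz": 0, "fingers": 1},
    {"x": 0, "y": 19, "z": 3, "rx": 0, "ry": 0, "rz": 0, "fingers": 1},
    {"x": 0, "y": 19, "z": 6, "rx": 0, "ry": 0, "rz": 0, "fingers": 1},
    {"x": 0, "y": 19, "z": 6, "rx": 0, "ry": 0, "rz": 0, "fingers": 1}
  ]
}}

```text
time_s: 6.08
tool_pos: [0.6183, -0.0383, 0.2428]
tool_rot: [-180.0, 0.0, -2.8]
force: [0.5, 0.1, 0.2]
grip_width: 0.0005
grasp_force: 0.0
```

Call:
{"fn": "drive_tool", "kwargs": {
  "moves": [
    {"x": 0, "y": 0, "z": 3, "rx": 0, "ry": 0, "rz": 0, "fingers": 1},
    {"x": 0, "y": 0, "z": 6, "rx": 0, "ry": 0, "rz": 0, "fingers": 1},
    {"x": 0, "y": 0, "z": 6, "rx": 0, "ry": 0, "rz": 0, "fingers": 1}
  ]
}}

```text
time_s: 6.45
tool_pos: [0.6183, -0.0386, 0.2368]
tool_rot: [180.0, 0.0, -2.8]
force: [0.4, 0.1, 0.2]
grip_width: 0.0004
grasp_force: 0.0
```

Call:
{"fn": "drive_tool", "kwargs": {
  "moves": [
    {"x": 0, "y": -4, "z": 0, "rx": 0, "ry": 0, "rz": 0, "fingers": 1},
    {"x": 0, "y": -8, "z": 0, "rx": 0, "ry": 0, "rz": 0, "fingers": 1},
    {"x": 0, "y": -12, "z": 0, "rx": 0, "ry": 0, "rz": 0, "fingers": 1},
    {"x": 0, "y": -14, "z": 0, "rx": 0, "ry": 0, "rz": 0, "fingers": 1}
  ]
}}

```text
time_s: 6.95
tool_pos: [0.6193, -0.0246, 0.2373]
tool_rot: [180.0, -0.0, -2.8]
force: [0.6, -0.5, -0.8]
grip_width: 0.0
grasp_force: 0.8
```

Call:
{"fn": "drive_tool", "kwargs": {
  "moves": [
    {"x": 0, "y": -4, "z": 0, "rx": 0, "ry": 0, "rz": 0, "fingers": 1},
    {"x": 0, "y": -8, "z": 0, "rx": 0, "ry": 0, "rz": 0, "fingers": 1},
    {"x": 0, "y": -12, "z": 0, "rx": 0, "ry": 0, "rz": 0, "fingers": 1}
  ]
}}

```text
time_s: 7.32
tool_pos: [0.6199, -0.0124, 0.2373]
tool_rot: [180.0, -0.0, -2.8]
force: [0.7, -1.2, 0.3]
grip_width: 0.0004
grasp_force: 0.8
```

```bash
python3 - <<'E'
from h import *
o=sensors.get_obs(); print(o["force"],o["tool_pos"])
c=cam("side")
for s,ce in blobs(c,lambda h,s,v:((h<6)|(h>174))&(s>150)&(v>90),20)[0]:
    if 330<ce[0]<420 and 150<ce[1]<230: print(s,ce)
E
```

```text
[ 0.71047525 -1.19004228  0.28440616] [ 0.61992276 -0.01244995  0.23731424]
(np.int32(369), np.int32(195), np.int32(24), np.int32(19), np.int32(202)) [380.2 202. ]
```

The red bar has moved from (383.4,205.5) to (380.2,202.0) in the side view, so the fingers only reach the knob at this lower height. I'll keep pushing to the stop.

Call:
{"fn": "drive_tool", "kwargs": {
  "moves": [
    {"x": 0, "y": -5, "z": 0, "rx": 0, "ry": 0, "rz": 0, "fingers": 1},
    {"x": 0, "y": -10, "z": 0, "rx": 0, "ry": 0, "rz": 0, "fingers": 1},
    {"x": 0, "y": -14, "z": 0, "rx": 0, "ry": 0, "rz": 0, "fingers": 1},
    {"x": 0, "y": -18, "z": 0, "rx": 0, "ry": 0, "rz": 0, "fingers": 1}
  ]
}}

```text
time_s: 7.88
tool_pos: [0.6209, 0.0056, 0.2373]
tool_rot: [180.0, -0.0, -2.8]
force: [1.7, -1.7, 0.7]
grip_width: 0.0006
grasp_force: 0.8
```

Call:
{"fn": "drive_tool", "kwargs": {
  "moves": [
    {"x": 0, "y": -2, "z": 0, "rx": 0, "ry": 0, "rz": 0, "fingers": 1},
    {"x": 0, "y": -4, "z": 0, "rx": 0, "ry": 0, "rz": 0, "fingers": 1},
    {"x": 0, "y": -4, "z": 0, "rx": 0, "ry": 0, "rz": 0, "fingers": 1}
  ]
}}

```text
time_s: 8.25
tool_pos: [0.6209, 0.0064, 0.2373]
tool_rot: [179.8, 0.0, -3.0]
force: [0.0, -5.8, 0.3]
grip_width: 0.0003
grasp_force: 3.0
```

```bash
python3 - <<'E'
from h import *
tgt([.6165,-.1505,.285],[180,0,-3])
E
```

```text
x 3.8 y 157.1 z -47.2 rx 0.004 ry 0.000 rz 0.001
```

Call:
{"fn": "drive_tool", "kwargs": {
  "moves": [
    {"x": 0, "y": 6, "z": 0, "rx": 0, "ry": 0, "rz": 0, "fingers": 1},
    {"x": 0, "y": 6, "z": -45, "rx": 0, "ry": 0, "rz": 0, "fingers": 1},
    {"x": 0, "y": 50, "z": -60, "rx": 0, "ry": 0, "rz": 0, "fingers": 0.1},
    {"x": 4, "y": 110, "z": -60, "rx": 0, "ry": 0, "rz": 0, "fingers": 0.1},
    {"x": 4, "y": 156, "z": -48, "rx": 0, "ry": 0, "rz": 0, "fingers": 0.1},
    {"x": 4, "y": 156, "z": -48, "rx": 0, "ry": 0, "rz": 0, "fingers": 0.1},
    {"x": 4, "y": 156, "z": -48, "rx": 0, "ry": 0, "rz": 0, "fingers": 0.1}
  ]
}}

```text
time_s: 9.12
tool_pos: [0.6172, -0.145, 0.285]
tool_rot: [-179.9, 0.0, -2.7]
force: [0.3, 1.1, -0.5]
grip_width: 0.0374
grasp_force: 0.0
```

```bash
python3 - <<'E'
from h import *
o=sensors.get_obs(); p=o["tool_pos"]; print(p,o["tool_rot"],o["grip_width"])
c=cam("wrist"); s=cam("side")
for nm,cc in (("w",c),("s",s)): print(nm,[proj(cc,p+[0,0,d]).round(1).tolist() for d in (-.008,.011,.020,.039)])
a=cv2.resize(c["image"][220:340,250:410],(480,360)); b=cv2.resize(s["image"][130:250,360:470],(330,360),interpolation=cv2.INTER_CUBIC)[:,:310]
cv2.imwrite("pics/w6.png",np.hstack([a,b])[:,:,::-1])
for s_,ce in blobs(s,lambda h,s,v:((h<6)|(h>174))&(s>150)&(v>90),20)[0]:
    if 330<ce[0]<420 and 150<ce[1]<230: print(s_,ce)
for s_,ce in blobs(c,lambda h,s,v:(abs(h-23)<6)&(s>130)&(v>110),60)[0]: print(s_,ce,onz(c,*ce,.25))
E
```

```text
[ 0.61722108 -0.14498374  0.28502289] [-1.79865807e+02  2.91537692e-02 -2.74292499e+00] 0.03740278290870462
w [[325.4, 282.6], [325.3, 298.6], [325.3, 307.3], [325.3, 328.7]]
s [[402.0, 214.6], [402.5, 207.9], [402.8, 204.6], [403.4, 197.7]]
(np.int32(365), np.int32(192), np.int32(25), np.int32(19), np.int32(203)) [376.5 198.6]
(np.int32(295), np.int32(242), np.int32(76), np.int32(40), np.int32(1759)) [332.9 256.6] [ 0.62175904 -0.14965258  0.25      ]
(np.int32(217), np.int32(332), np.int32(19), np.int32(65), np.int32(605)) [223.9 364.2] [ 0.55077267 -0.07567634  0.25      ]
(np.int32(173), np.int32(412), np.int32(409), np.int32(26), np.int32(5247)) [401.7 423.6] [ 0.49752063 -0.19169123  0.25      ]
```

View pics/w6.png

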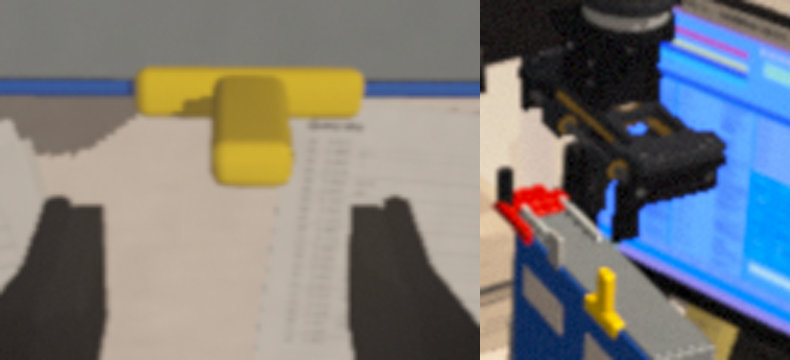

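The side crop puts the fingertip at about px (409,210), roughly 19 mm above the reported TCP. That matches the missed knob, so I'll treat the tip as TCP+19 mm along the tool. The tab top is at wrist px (334,273).

```bash
python3 - <<'E'
from h import *
c=cam("wrist"); print(onz(c,334,270,.265),onz(c,334,280,.265),onz(c,334,263,.265))
tgt([.6155,-.1495,.219],[180,0,-3])
E
```

```text
[ 0.61946609 -0.14899906  0.265     ] [ 0.61340966 -0.14875926  0.265     ] [ 0.62364564 -0.14916454  0.265     ]
x -2.0 y 5.5 z 66.7 rx -0.001 ry -0.001 rz 0.007
```

Call:
{"fn": "drive_tool", "kwargs": {
  "moves": [
    {"x": 1, "y": 5, "z": 0, "rx": 0, "ry": 0, "rz": 0.007, "fingers": 0.1},
    {"x": 1, "y": 5, "z": 20, "rx": 0, "ry": 0, "rz": 0.007, "fingers": 0.1},
    {"x": 1, "y": 5, "z": 40, "rx": 0, "ry": 0, "rz": 0.007, "fingers": 0.1},
    {"x": 1, "y": 5, "z": 55, "rx": 0, "ry": 0, "rz": 0.007, "fingers": 0.1},
    {"x": 1, "y": 5, "z": 66, "rx": 0, "ry": 0, "rz": 0.007, "fingers": 0.1},
    {"x": 1, "y": 5, "z": 66, "rx": 0, "ry": 0, "rz": 0.007, "fingers": 1},
    {"x": 1, "y": 5, "z": 66, "rx": 0, "ry": 0, "rz": 0.007, "fingers": 1},
    {"x": 1, "y": 5, "z": 66, "rx": 0, "ry": 0, "rz": 0.007, "fingers": 1},
    {"x": 1, "y": 5, "z": 66, "rx": 0, "ry": 0, "rz": 0.007, "fingers": 1},
    {"x": 1, "y": 5, "z": 66, "rx": 0, "ry": 0, "rz": 0.007, "fingers": 1}
  ],
  "force": 30
}}

```text
time_s: 10.52
tool_pos: [0.6186, -0.1499, 0.2201]
tool_rot: [-179.9, -0.1, -3.1]
force: [-0.7, 5.3, 3.1]
grip_width: 0.0157
grasp_force: 30.0
```

Call:
{"fn": "drive_tool", "kwargs": {
  "moves": [
    {"x": -12.7, "y": 0, "z": 1, "rx": 0, "ry": 0, "rz": 0, "fingers": 1},
    {"x": -33.6, "y": 0, "z": 4, "rx": 0, "ry": 0, "rz": 0, "fingers": 1},
    {"x": -54.2, "y": 0, "z": 9.3, "rx": 0, "ry": 0, "rz": 0, "fingers": 1},
    {"x": -74.1, "y": 0, "z": 16.5, "rx": 0, "ry": 0, "rz": 0, "fingers": 1},
    {"x": -93.1, "y": 0, "z": 25.7, "rx": 0, "ry": 0, "rz": 0, "fingers": 1}
  ]
}}

```text
time_s: 11.15
tool_pos: [0.5279, -0.1451, 0.1963]
tool_rot: [-180.0, -0.5, -3.1]
force: [2.8, 6.0, 7.0]
grip_width: 0.0158
grasp_force: 30.0
```

Call:
{"fn": "drive_tool", "kwargs": {
  "moves": [
    {"x": -18.1, "y": 0, "z": 11.1, "rx": 0, "ry": 0, "rz": 0, "fingers": 1},
    {"x": -35, "y": 0, "z": 24, "rx": 0, "ry": 0, "rz": 0, "fingers": 1},
    {"x": -50.5, "y": 0, "z": 38.4, "rx": 0, "ry": 0, "rz": 0, "fingers": 1},
    {"x": -64.5, "y": 0, "z": 54.3, "rx": 0, "ry": 0, "rz": 0, "fingers": 1},
    {"x": -76.8, "y": 0, "z": 71.6, "rx": 0, "ry": 0, "rz": 0, "fingers": 1},
    {"x": -83.3, "y": 0, "z": 82.5, "rx": 0, "ry": 0, "rz": 0, "fingers": 1},
    {"x": -86.5, "y": 0, "z": 88, "rx": 0, "ry": 0, "rz": 0, "fingers": 1},
    {"x": -89.2, "y": 0, "z": 93.7, "rx": 0, "ry": 0, "rz": 0, "fingers": 1}
  ]
}}

```text
time_s: 12.15
tool_pos: [0.4348, -0.1401, 0.0999]
tool_rot: [-179.9, 0.1, -3.2]
force: [-3.6, 7.5, 5.8]
grip_width: 0.0154
grasp_force: 30.0
```

Call:
{"fn": "drive_tool", "kwargs": {
  "moves": [
    {"x": -1, "y": 0, "z": 3, "rx": 0, "ry": 0, "rz": 0, "fingers": 1},
    {"x": -1.5, "y": 0, "z": 5, "rx": 0, "ry": 0, "rz": 0, "fingers": 1},
    {"x": -1.5, "y": 0, "z": 5, "rx": 0, "ry": 0, "rz": 0, "fingers": 1}
  ]
}}

```text
time_s: 12.52
tool_pos: [0.4334, -0.1401, 0.0969]
tool_rot: [-179.9, 0.2, -3.2]
force: [-9.0, 8.4, 17.5]
grip_width: 0.0161
grasp_force: 30.0
```

Call:
{"fn": "drive_tool", "kwargs": {
  "moves": [
    {"x": 1, "y": 0, "z": -3, "rx": 0, "ry": 0, "rz": 0, "fingers": 0.0},
    {"x": 1, "y": 0, "z": -3, "rx": 0, "ry": 0, "rz": 0, "fingers": 0.0},
    {"x": 1, "y": 0, "z": -3, "rx": 0, "ry": 0, "rz": 0, "fingers": 0.0},
    {"x": 1, "y": 0, "z": -3, "rx": 0, "ry": 0, "rz": 0, "fingers": 0.0},
    {"x": 0, "y": 0, "z": -50, "rx": 0, "ry": 0, "rz": 0, "fingers": 0.0},
    {"x": 0, "y": 0, "z": -110, "rx": 0, "ry": 0, "rz": 0, "fingers": 0.0},
    {"x": 30, "y": -30, "z": -170, "rx": 0, "ry": 0, "rz": 0, "fingers": -0.4},
    {"x": 30, "y": -30, "z": -230, "rx": 0, "ry": 0, "rz": 0, "fingers": -0.4},
    {"x": 30, "y": -30, "z": -230, "rx": 0, "ry": 0, "rz": 0, "fingers": -0.4},
    {"x": 30, "y": -30, "z": -230, "rx": 0, "ry": 0, "rz": 0, "fingers": -0.4}
  ]
}}

```text
time_s: 13.78
tool_pos: [0.4661, -0.1135, 0.3246]
tool_rot: [180.0, -0.0, -3.2]
force: [-1.0, -0.8, -0.4]
grip_width: 0.0606
grasp_force: 0.0
```

```bash
python3 - <<'E'
from h import *
o=sensors.get_obs(); print(o["time_s"],o["tool_pos"],o["tool_rot"],o["grip_width"])
c=cam("wrist"); cv2.imwrite("pics/w7.png",c["image"][:,:,::-1])
for nm,f in dict(yel=lambda h,s,v:(abs(h-23)<6)&(s>130)&(v>110),green=lambda h,s,v:(abs(h-60)<20)&(s>90)&(v>60)).items():
    for s,ce in blobs(c,f,40)[0]: print(nm,s,ce, onz(c,*ce,.12).round(3))
E
```

```text
13.775 [ 0.46605897 -0.11350786  0.32456198] [ 1.79978377e+02 -2.17012855e-03 -3.24208041e+00] 0.0606077820141153
yel (np.int32(329), np.int32(200), np.int32(49), np.int32(49), np.int32(1150)) [352.8 217. ] [ 0.45  -0.141  0.12 ]
yel (np.int32(163), np.int32(332), np.int32(26), np.int32(65), np.int32(722)) [172.3 363.2] [0.288 0.074 0.12 ]
yel (np.int32(229), np.int32(419), np.int32(65), np.int32(18), np.int32(435)) [263.1 424.6] [ 0.195 -0.022  0.12 ]
yel (np.int32(299), np.int32(419), np.int32(73), np.int32(18), np.int32(610)) [333.9 424.9] [ 0.189 -0.109  0.12 ]
yel (np.int32(377), np.int32(420), np.int32(32), np.int32(15), np.int32(223)) [391.8 424.6] [ 0.186 -0.179  0.12 ]
green (np.int32(259), np.int32(97), np.int32(8), np.int32(20), np.int32(145)) [262.8 106.8] [ 0.562 -0.061  0.12 ]
green (np.int32(378), np.int32(97), np.int32(7), np.int32(20), np.int32(139)) [381.  106.4] [ 0.556 -0.171  0.12 ]
green (np.int32(262), np.int32(167), np.int32(8), np.int32(21), np.int32(160)) [265.5 177. ] [ 0.496 -0.056  0.12 ]
```

View pics/w7.png

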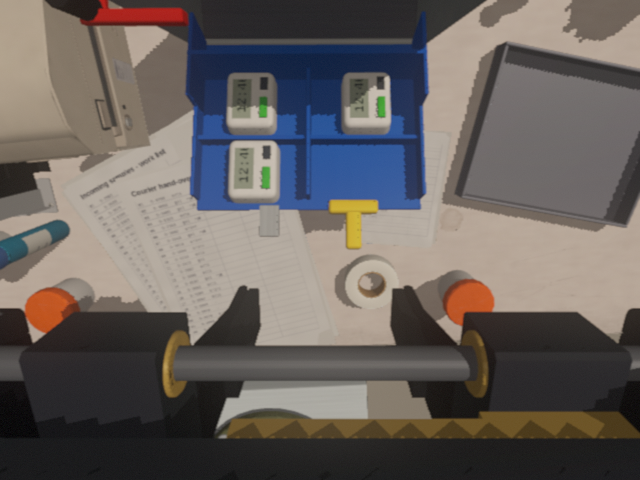

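Three timers are present: lower left at px (251,103), lower right at (366,102) and upper left at (254,171). The upper right pocket is empty. Next I'll measure the timer face centres and the tray corners.

```bash
python3 - <<'E'
from h import *
c=cam("wrist"); hsv=cv2.cvtColor(c["image"],cv2.COLOR_RGB2HSV).astype(int)
m=((hsv[...,1]<60)&(hsv[...,2]>150)).astype(np.uint8); m[:60]=0; m[210:]=0; m[:,:205]=0; m[:,400:]=0
cs,_=cv2.findContours(m,cv2.RETR_EXTERNAL,cv2.CHAIN_APPROX_SIMPLE)
for k in cs:
    if cv2.contourArea(k)>800:
        r=cv2.minAreaRect(k); z=.1225 if r[0][1]>140 else .0911
        p=onz(c,*r[0],z); print(np.round(r[0],1),np.round(r[1],1),round(r[2],1),p.round(4))
g=(hsv[...,1]<60).astype(np.uint8)
for u,v in [(507,44),(640,74),(616,224),(459,193)]: print("tray rim",onz(c,u,v,.028).round(4))
E
```

```text
[253.5 168. ] [56. 49.] 90.0 [ 0.5049 -0.046   0.1225]
[367.5 100. ] [45. 50.] 0.0 [ 0.5617 -0.1616  0.0911]
tray rim [ 0.6131 -0.3238  0.028 ]
tray rim [ 0.5736 -0.4767  0.028 ]
tray rim [ 0.3972 -0.4796  0.028 ]
tray rim [ 0.4487 -0.2787  0.028 ]
```

```bash
python3 - <<'E'
from h import *
c=cam("wrist"); print(onz(c,251.5,100.5,.0911))
tgt([.558,-.1616,.13],[180,0,-3.1]); tgt([.558,-.1616,.064],[180,0,-3.1])
t=cam("top"); hsv=cv2.cvtColor(t["image"],cv2.COLOR_RGB2HSV).astype(int)
im=t["image"].max(2); m=((im<110)).astype(np.uint8); m[:185]=0;m[280:]=0;m[:,:400]=0;m[:,495:]=0
cs,_=cv2.findContours(m,cv2.RETR_EXTERNAL,cv2.CHAIN_APPROX_SIMPLE)
for k in cs:
    if cv2.contourArea(k)>500:
        r=cv2.minAreaRect(k); print(r); print([onz(t,*q,.015).round(3)[:2].tolist() for q in cv2.boxPoints(r)], onz(t,*r[0],.015))
E
```

```text
[ 0.56737014 -0.04567196  0.0911    ]
x 96.2 y 42.9 z 192.4 rx -0.001 ry 0.003 rz -0.003
x 96.5 y 43.0 z 258.4 rx -0.001 ry 0.003 rz -0.003
((439.6184997558594, 226.27764892578125), (95.92337036132812, 66.48089599609375), 13.134021759033203)
[[0.443, -0.208], [0.65, -0.261], [0.578, -0.554], [0.374, -0.494]] [ 0.51004155 -0.3792691   0.015     ]
```

Call:
{"fn": "drive_tool", "kwargs": {
  "moves": [
    {"x": 50, "y": 43, "z": 60, "rx": 0, "ry": 0, "rz": 0, "fingers": -0.42},
    {"x": 96, "y": 43, "z": 110, "rx": 0, "ry": 0, "rz": 0, "fingers": -0.42},
    {"x": 96, "y": 43, "z": 165, "rx": 0, "ry": 0, "rz": 0, "fingers": -0.42},
    {"x": 96, "y": 43, "z": 200, "rx": 0, "ry": 0, "rz": 0, "fingers": -0.42},
    {"x": 96, "y": 43, "z": 230, "rx": 0, "ry": 0, "rz": 0, "fingers": -0.42},
    {"x": 96, "y": 43, "z": 250, "rx": 0, "ry": 0, "rz": 0, "fingers": -0.42},
    {"x": 96, "y": 43, "z": 258, "rx": 0, "ry": 0, "rz": 0, "fingers": -0.42},
    {"x": 96, "y": 43, "z": 258, "rx": 0, "ry": 0, "rz": 0, "fingers": -0.42}
  ]
}}

```text
time_s: 14.98
tool_pos: [0.5597, -0.1616, 0.0672]
tool_rot: [180.0, -0.0, -3.2]
force: [-0.7, 0.2, 0.2]
grip_width: 0.0616
grasp_force: 0.0
```

Call:
{"fn": "drive_tool", "kwargs": {
  "moves": [
    {"x": -1, "y": 0, "z": 2, "rx": 0, "ry": 0, "rz": 0, "fingers": -0.42},
    {"x": -1, "y": 0, "z": 5, "rx": 0, "ry": 0, "rz": 0, "fingers": -0.42},
    {"x": -1, "y": 0, "z": 5, "rx": 0, "ry": 0, "rz": 0, "fingers": -0.42}
  ]
}}

```text
time_s: 15.35
tool_pos: [0.5586, -0.1615, 0.0621]
tool_rot: [180.0, -0.0, -3.2]
force: [0.2, -0.4, 0.0]
grip_width: 0.062
grasp_force: 0.0
```

Close.

Call:
{"fn": "drive_tool", "kwargs": {
  "moves": [
    {"x": 0, "y": 0, "z": 1, "rx": 0, "ry": 0, "rz": 0, "fingers": 1},
    {"x": 0, "y": 0, "z": 1, "rx": 0, "ry": 0, "rz": 0, "fingers": 1},
    {"x": 0, "y": 0, "z": 1, "rx": 0, "ry": 0, "rz": 0, "fingers": 1},
    {"x": 0, "y": 0, "z": 1, "rx": 0, "ry": 0, "rz": 0, "fingers": 1}
  ],
  "force": 25
}}

```text
time_s: 15.85
tool_pos: [0.5586, -0.1614, 0.0609]
tool_rot: [180.0, -0.0, -3.2]
force: [0.5, 0.6, -0.1]
grip_width: 0.0494
grasp_force: 25.0
```

Call:
{"fn": "drive_tool", "kwargs": {
  "moves": [
    {"x": 3, "y": 0, "z": -8, "rx": 0, "ry": 0, "rz": 0, "fingers": 1},
    {"x": 7, "y": 0, "z": -20, "rx": 0, "ry": 0, "rz": 0, "fingers": 1},
    {"x": 9, "y": 0, "z": -40, "rx": 0, "ry": 0, "rz": 0, "fingers": 1},
    {"x": 5, "y": 0, "z": -80, "rx": 0, "ry": 0, "rz": 0, "fingers": 1},
    {"x": -20, "y": 0, "z": -120, "rx": 0, "ry": 0, "rz": 0, "fingers": 1},
    {"x": -40, "y": 0, "z": -140, "rx": 0, "ry": 0, "rz": 0, "fingers": 1},
    {"x": -60, "y": 50, "z": -140, "rx": 0, "ry": 0, "rz": 0, "fingers": 1},
    {"x": -60, "y": 100, "z": -140, "rx": 0, "ry": 0, "rz": 0, "fingers": 1},
    {"x": -60, "y": 100, "z": -140, "rx": 0, "ry": 0, "rz": 0, "fingers": 1}
  ]
}}

```text
time_s: 16.98
tool_pos: [0.4916, -0.2635, 0.2017]
tool_rot: [179.8, -0.0, -3.7]
force: [-0.8, 0.1, -0.6]
grip_width: 0.0495
grasp_force: 25.0
```

```bash
python3 - <<'E'
from h import *
o=sensors.get_obs(); print(o["time_s"],o["tool_pos"],o["tool_rot"],o["grip_width"],o["grasp_force"])
c=cam("wrist"); cv2.imwrite("pics/w8.png",c["image"][:,:,::-1])
E
```

```text
16.975 [ 0.49160396 -0.26345104  0.20172113] [ 1.79847698e+02 -3.32548956e-02 -3.68106422e+00] 0.04952160693739592 24.997732937335968
```

View pics/w8.png

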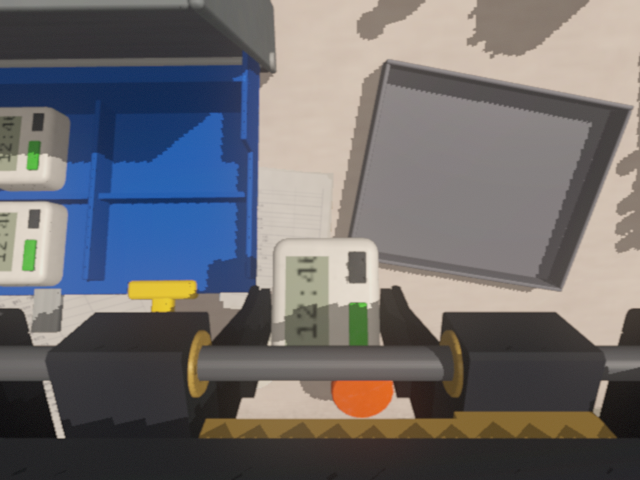

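The timer is held. The tray rim corners are at px (388,62), (630,105) and (560,290), with the near-left one hidden at about (347,257).

```bash
cat >> h.py <<'E'
def traypose(pts,c,z=.028):
    P=np.array([onz(c,*q,z)[:2] for q in pts]) # FL(+x,+y), FR(+x,-y), NR, NL
    ctr=P.mean(0); yv=(P[0]+P[3]-P[1]-P[2])/2; xv=(P[0]+P[1]-P[2]-P[3])/2
    return P,ctr,np.linalg.norm(xv),np.linalg.norm(yv),np.degrees(np.arctan2(-yv[0],yv[1])),np.degrees(np.arctan2(xv[1],xv[0]))
E
python3 - <<'E'
from h import *
c=cam("wrist")
for r in traypose([(388,62),(630,105),(560,290),(347,257)],c): print(np.round(r,4).tolist())
t=cam("top")
for q in [(388,62),(630,105),(560,290)]: print(proj(t,onz(c,*q,.028)).round(1))
E
```

```text
[[0.6165, -0.3204], [0.5698, -0.5286], [0.3972, -0.4894], [0.4453, -0.2786]]
[0.5072, -0.4042]
0.1765
0.2148
-12.7556
-13.2602
[420.3 192.3]
[487.3 206.6]
[478.1 261.4]
```

```bash
cat >> h.py <<'E'
def place(tx,ty,Cz,ctr=(.5072,-.4042),yaw=-13.,pitch=-25.8,back=.022):
    a=np.radians(yaw); C=np.array([ctr[0]+np.cos(a)*tx-np.sin(a)*ty,ctr[1]+np.sin(a)*tx+np.cos(a)*ty,Cz])
    rpy=[180,pitch,yaw]; z=Ro.from_euler("xyz",rpy,degrees=True).apply([0,0,1]); tgt(C+back*z,rpy)
E
python3 -c "
from h import *
place(.042,-.05,.13); place(.042,-.05,.07)"
```

```text
x 63.8 y 204.5 z 91.2 rx -0.039 ry 0.448 rz 0.169
x 63.7 y 204.6 z 151.2 rx -0.039 ry 0.448 rz 0.169
```

Call:
{"fn": "drive_tool", "kwargs": {
  "moves": [
    {"x": 30, "y": 60, "z": 20, "rx": 0, "ry": 0.1, "rz": 0.05, "fingers": 1},
    {"x": 50, "y": 120, "z": 40, "rx": -0.02, "ry": 0.25, "rz": 0.1, "fingers": 1},
    {"x": 64, "y": 180, "z": 70, "rx": -0.039, "ry": 0.4, "rz": 0.169, "fingers": 1},
    {"x": 64, "y": 204.5, "z": 91, "rx": -0.039, "ry": 0.448, "rz": 0.169, "fingers": 1},
    {"x": 64, "y": 204.5, "z": 120, "rx": -0.039, "ry": 0.448, "rz": 0.169, "fingers": 1},
    {"x": 64, "y": 204.5, "z": 151, "rx": -0.039, "ry": 0.448, "rz": 0.169, "fingers": 1},
    {"x": 64, "y": 204.5, "z": 151, "rx": -0.039, "ry": 0.448, "rz": 0.169, "fingers": 1},
    {"x": 64, "y": 204.5, "z": 151, "rx": -0.039, "ry": 0.448, "rz": 0.169, "fingers": 1}
  ]
}}

```text
time_s: 18.12
tool_pos: [0.5471, -0.4652, 0.0516]
tool_rot: [179.9, -25.9, -12.9]
force: [1.0, -0.7, 0.9]
grip_width: 0.0499
grasp_force: 25.0
```

```bash
python3 -c "
from h import *
o=sensors.get_obs(); print(o['grip_width'],o['tool_rot'],o['qpos'].round(1))
place(.042,-.05,.03);place(.042,-.05,.015)"
```

```text
0.04991682059371313 [179.92681454 -25.85082227 -12.9450288 ] [ 57.9  19.4 -14.4 105.4 -15.4  34.5 -46.6]
x -19.0 y -0.5 z 36.8 rx 0.001 ry -0.001 rz 0.001
x -25.6 y -0.5 z 50.3 rx 0.001 ry -0.001 rz 0.001
```

Call:
{"fn": "drive_tool", "kwargs": {
  "moves": [
    {"x": -8, "y": -0.5, "z": 15, "rx": 0, "ry": 0, "rz": 0, "fingers": 1},
    {"x": -15, "y": -0.5, "z": 29, "rx": 0, "ry": 0, "rz": 0, "fingers": 1},
    {"x": -20, "y": -0.5, "z": 39, "rx": 0, "ry": 0, "rz": 0, "fingers": 1},
    {"x": -22.5, "y": -0.5, "z": 44, "rx": 0, "ry": 0, "rz": 0, "fingers": 1},
    {"x": -22.5, "y": -0.5, "z": 44, "rx": 0, "ry": 0, "rz": 0, "fingers": 1}
  ]
}}

```text
time_s: 18.75
tool_pos: [0.5442, -0.4647, -0.0003]
tool_rot: [-180.0, -25.7, -13.1]
force: [0.3, 0.4, -0.7]
grip_width: 0.0498
grasp_force: 25.0
```

Call:
{"fn": "drive_tool", "kwargs": {
  "moves": [
    {"x": -1.3, "y": 0, "z": 2.7, "rx": 0, "ry": 0, "rz": 0, "fingers": 1},
    {"x": -2, "y": 0, "z": 4, "rx": 0, "ry": 0, "rz": 0, "fingers": 1},
    {"x": -2, "y": 0, "z": 4, "rx": 0, "ry": 0, "rz": 0, "fingers": 1}
  ]
}}

```text
time_s: 19.12
tool_pos: [0.5444, -0.465, -0.0039]
tool_rot: [180.0, -25.7, -13.1]
force: [0.7, 0.1, -0.5]
grip_width: 0.0496
grasp_force: 25.0
```

Call:
{"fn": "drive_tool", "kwargs": {
  "moves": [
    {"x": -0.9, "y": 0, "z": 1.8, "rx": 0, "ry": 0, "rz": 0, "fingers": 1},
    {"x": -0.9, "y": 0, "z": 1.8, "rx": 0, "ry": 0, "rz": 0, "fingers": 1}
  ]
}}

```text
time_s: 19.38
tool_pos: [0.5442, -0.4649, -0.0062]
tool_rot: [180.0, -25.7, -13.1]
force: [-0.4, 0.5, -1.0]
grip_width: 0.05
grasp_force: 25.0
```

Call:
{"fn": "drive_tool", "kwargs": {
  "moves": [
    {"x": -0.7, "y": 0, "z": 1.4, "rx": 0, "ry": 0, "rz": 0, "fingers": 1},
    {"x": -0.7, "y": 0, "z": 1.4, "rx": 0, "ry": 0, "rz": 0, "fingers": 1}
  ]
}}

```text
time_s: 19.62
tool_pos: [0.5443, -0.4651, -0.0076]
tool_rot: [180.0, -25.7, -13.1]
force: [0.0, 0.1, 0.2]
grip_width: 0.0495
grasp_force: 25.0
```

Call:
{"fn": "drive_tool", "kwargs": {
  "moves": [
    {"x": -0.7, "y": 0, "z": 1.4, "rx": 0, "ry": 0, "rz": 0, "fingers": 1},
    {"x": -0.7, "y": 0, "z": 1.4, "rx": 0, "ry": 0, "rz": 0, "fingers": 1}
  ]
}}

```text
time_s: 19.88
tool_pos: [0.5449, -0.4654, -0.0076]
tool_rot: [179.9, -25.8, -13.0]
force: [-2.1, 1.9, 7.6]
grip_width: 0.05
grasp_force: 25.0
```

Call:
{"fn": "drive_tool", "kwargs": {
  "moves": [
    {"x": 0.5, "y": 0, "z": -1, "rx": 0, "ry": 0, "rz": 0, "fingers": -0.42},
    {"x": 0.5, "y": 0, "z": -1, "rx": 0, "ry": 0, "rz": 0, "fingers": -0.42},
    {"x": 0.5, "y": 0, "z": -1, "rx": 0, "ry": 0, "rz": 0, "fingers": -0.42},
    {"x": 0.5, "y": 0, "z": -20, "rx": 0, "ry": 0, "rz": 0, "fingers": -0.42},
    {"x": 0, "y": 0, "z": -70, "rx": 0, "ry": 0, "rz": 0, "fingers": -0.42},
    {"x": 0, "y": 0, "z": -130, "rx": 0, "ry": 0, "rz": 0, "fingers": -0.42},
    {"x": 0, "y": 0, "z": -190, "rx": 0, "ry": 0, "rz": 0, "fingers": -0.42},
    {"x": 0, "y": 0, "z": -190, "rx": 0, "ry": 0, "rz": 0, "fingers": -0.42}
  ]
}}

```text
time_s: 20.88
tool_pos: [0.4638, -0.4498, 0.1698]
tool_rot: [179.4, -26.2, -13.0]
force: [-0.2, -0.6, -0.8]
grip_width: 0.0614
grasp_force: 0.0
```

```bash
python3 - <<'E'
from h import *
o=sensors.get_obs(); print(o["tool_pos"],o["tool_rot"])
tgt([.50,-.0457,.24],[180,0,-3.1]);tgt([.5635,-.0457,.17],[180,0,-3.1]); tgt([.5635,-.0457,.061],[180,0,-3.1])
c=cam("top"); cv2.imwrite("pics/t2.png",c["image"][:,:,::-1])
E
```

```text
[ 0.46381463 -0.44983348  0.16983226] [179.42441604 -26.19788195 -13.01377439]
x -19.0 y -401.0 z -91.6 rx 0.049 ry -0.455 rz -0.172
x 5.6 y -416.2 z -1.6 rx 0.049 ry -0.455 rz -0.172
x -42.6 y -417.2 z 96.2 rx 0.049 ry -0.455 rz -0.172
```

Call:
{"fn": "drive_tool", "kwargs": {
  "moves": [
    {"x": -19, "y": -60, "z": -70, "rx": 0.02, "ry": -0.2, "rz": -0.08, "fingers": -0.42},
    {"x": -19, "y": -401, "z": -91, "rx": 0.049, "ry": -0.455, "rz": -0.172, "fingers": -0.42},
    {"x": -19, "y": -401, "z": -91, "rx": 0.049, "ry": -0.455, "rz": -0.172, "fingers": -0.42},
    {"x": -19, "y": -401, "z": -91, "rx": 0.049, "ry": -0.455, "rz": -0.172, "fingers": -0.42},
    {"x": -19, "y": -401, "z": -91, "rx": 0.049, "ry": -0.455, "rz": -0.172, "fingers": -0.42},
    {"x": -19, "y": -401, "z": -91, "rx": 0.049, "ry": -0.455, "rz": -0.172, "fingers": -0.42},
    {"x": -19, "y": -401, "z": -91, "rx": 0.049, "ry": -0.455, "rz": -0.172, "fingers": -0.42},
    {"x": -19, "y": -401, "z": -91, "rx": 0.049, "ry": -0.455, "rz": -0.172, "fingers": -0.42},
    {"x": 5.6, "y": -416, "z": -1.6, "rx": 0.049, "ry": -0.455, "rz": -0.172, "fingers": -0.42},
    {"x": 5.6, "y": -416, "z": -1.6, "rx": 0.049, "ry": -0.455, "rz": -0.172, "fingers": -0.42},
    {"x": 5.6, "y": -416, "z": -1.6, "rx": 0.049, "ry": -0.455, "rz": -0.172, "fingers": -0.42}
  ]
}}

```text
time_s: 22.3
tool_pos: [0.5606, -0.0427, 0.162]
tool_rot: [-179.4, 0.8, -3.0]
force: [-0.2, -0.2, -0.2]
grip_width: 0.0618
grasp_force: 0.0
```

```bash
python3 - <<'E'
from h import *
tgt([.5635,-.0457,.061],[180,0,-3.1])
c=cam("wrist"); hsv=cv2.cvtColor(c["image"],cv2.COLOR_RGB2HSV).astype(int)
for s,ce in blobs(c,lambda h,s,v:(s<60)&(v>150),800)[0]: print(s,ce,onz(c,*ce,.0911).round(4))
for s,ce in blobs(c,lambda h,s,v:(abs(h-60)<20)&(s>90)&(v>60),40)[0]: print("g",s,ce,onz(c,*ce,.093).round(4))
E
```

```text
x 4.4 y 4.0 z 100.9 rx -0.011 ry 0.013 rz 0.002
(np.int32(78), np.int32(0), np.int32(277), np.int32(18), np.int32(4426)) [216.2   8.6] [0.7051 0.0127 0.0911]
(np.int32(0), np.int32(149), np.int32(55), np.int32(64), np.int32(2643)) [ 23.  178.6] [0.6151 0.1525 0.0911]
(np.int32(105), np.int32(154), np.int32(247), np.int32(16), np.int32(3496)) [229.1 161.5] [0.6192 0.0166 0.0911]
(np.int32(124), np.int32(184), np.int32(40), np.int32(29), np.int32(978)) [142.7 198.9] [0.5978 0.0769 0.0911]
(np.int32(293), np.int32(240), np.int32(70), np.int32(35), np.int32(1885)) [325.6 258. ] [ 0.5503 -0.0417  0.0911]
(np.int32(0), np.int32(248), np.int32(244), np.int32(97), np.int32(12644)) [136.7 285.1] [0.5362 0.0937 0.0911]
(np.int32(316), np.int32(293), np.int32(53), np.int32(53), np.int32(1600)) [348.4 316.1] [ 0.5043 -0.0559  0.0911]
(np.int32(212), np.int32(381), np.int32(211), np.int32(57), np.int32(5979)) [313.3 405. ] [ 0.4262 -0.0254  0.0911]
g (np.int32(342), np.int32(228), np.int32(11), np.int32(31), np.int32(331)) [347.2 243. ] [ 0.5611 -0.0569  0.093 ]
g (np.int32(348), np.int32(338), np.int32(12), np.int32(8), np.int32(90)) [353.7 341.5] [ 0.484 -0.059  0.093]
```

Call:
{"fn": "drive_tool", "kwargs": {
  "moves": [
    {"x": 3.3, "y": 2.8, "z": 0, "rx": -0.011, "ry": 0.013, "rz": 0.002, "fingers": -0.42},
    {"x": 3.3, "y": 2.8, "z": 35, "rx": -0.011, "ry": 0.013, "rz": 0.002, "fingers": -0.42},
    {"x": 3.3, "y": 2.8, "z": 65, "rx": -0.011, "ry": 0.013, "rz": 0.002, "fingers": -0.42},
    {"x": 3.3, "y": 2.8, "z": 85, "rx": -0.011, "ry": 0.013, "rz": 0.002, "fingers": -0.42},
    {"x": 3.3, "y": 2.8, "z": 96, "rx": -0.011, "ry": 0.013, "rz": 0.002, "fingers": -0.42},
    {"x": 3.3, "y": 2.8, "z": 101, "rx": -0.011, "ry": 0.013, "rz": 0.002, "fingers": -0.42},
    {"x": 3.3, "y": 2.8, "z": 101, "rx": -0.011, "ry": 0.013, "rz": 0.002, "fingers": -0.42}
  ]
}}

```text
time_s: 23.22
tool_pos: [0.5652, -0.044, 0.0651]
tool_rot: [179.9, -0.4, -3.0]
force: [-0.0, -0.3, 0.1]
grip_width: 0.0615
grasp_force: 0.0
```

Call:
{"fn": "drive_tool", "kwargs": {
  "moves": [
    {"x": 0, "y": 0, "z": 0, "rx": 0, "ry": 0, "rz": 0, "fingers": 1},
    {"x": 0, "y": 0, "z": 0, "rx": 0, "ry": 0, "rz": 0, "fingers": 1},
    {"x": 0, "y": 0, "z": 0, "rx": 0, "ry": 0, "rz": 0, "fingers": 1},
    {"x": 0, "y": 0, "z": 0, "rx": 0, "ry": 0, "rz": 0, "fingers": 1}
  ]
}}

```text
time_s: 23.72
tool_pos: [0.5654, -0.0439, 0.0653]
tool_rot: [179.9, -0.5, -3.0]
force: [0.3, 0.2, 3.5]
grip_width: 0.0495
grasp_force: 25.0
```

Call:
{"fn": "drive_tool", "kwargs": {
  "moves": [
    {"x": 3, "y": 0, "z": -8, "rx": 0, "ry": 0, "rz": 0, "fingers": 1},
    {"x": 7, "y": 0, "z": -20, "rx": 0, "ry": 0, "rz": 0, "fingers": 1},
    {"x": 9, "y": 0, "z": -40, "rx": 0, "ry": 0, "rz": 0, "fingers": 1},
    {"x": 5, "y": 0, "z": -80, "rx": 0, "ry": 0, "rz": 0, "fingers": 1},
    {"x": -20, "y": 0, "z": -120, "rx": 0, "ry": 0, "rz": 0, "fingers": 1},
    {"x": -40, "y": 10, "z": -150, "rx": 0, "ry": 0, "rz": 0, "fingers": 1},
    {"x": -60, "y": 60, "z": -150, "rx": 0, "ry": 0, "rz": 0, "fingers": 1},
    {"x": -65, "y": 120, "z": -145, "rx": 0, "ry": 0, "rz": 0, "fingers": 1},
    {"x": -65, "y": 180, "z": -142, "rx": 0, "ry": 0, "rz": 0, "fingers": 1},
    {"x": -65, "y": 220, "z": -140, "rx": 0, "ry": 0, "rz": 0, "fingers": 1},
    {"x": -65, "y": 220, "z": -140, "rx": 0, "ry": 0, "rz": 0, "fingers": 1}
  ]
}}

```text
time_s: 25.1
tool_pos: [0.4859, -0.2643, 0.2045]
tool_rot: [179.9, -0.3, -3.4]
force: [0.4, 1.3, -1.0]
grip_width: 0.0496
grasp_force: 25.0
```

```bash
python3 - <<'E'
from h import *
o=sensors.get_obs(); print(o["tool_pos"],o["tool_rot"],o["grip_width"])
c=cam("wrist"); cv2.imwrite("pics/w9.png",c["image"][:,:,::-1])
P,ctr,*_=traypose([(388,62),(630,105),(560,290),(347,257)],c)
# predicted corners if tray unmoved
K=[[0.6165,-0.3204],[0.5698,-0.5286],[0.3972,-0.4894],[0.4453,-0.2786]]
print([proj(c,[*k,.028]).round(1).tolist() for k in K])
# detect edges: tray gray mask
hsv=cv2.cvtColor(c["image"],cv2.COLOR_RGB2HSV).astype(int)
m=((hsv[...,2]<135)&(hsv[...,1]<45)&(hsv[...,2]>60)).astype(np.uint8); m[:, :340]=0
cs,_=cv2.findContours(m,cv2.RETR_EXTERNAL,cv2.CHAIN_APPROX_SIMPLE); k=max(cs,key=cv2.contourArea)
print(cv2.contourArea(k),cv2.approxPolyDP(cv2.convexHull(k),8,True).reshape(-1,2).tolist())
for s,ce in blobs(c,lambda h,s,v:(abs(h-60)<20)&(s>90)&(v>60),40)[0]: print("g",s,ce,onz(c,*ce,.024).round(4))
E
```

```text
[ 0.48590023 -0.26434406  0.20445495] [179.8792614   -0.3460274   -3.44478102] 0.04962185258317929
[[381.7, 55.4], [622.6, 98.4], [554.4, 283.8], [341.8, 250.7]]
44907.0 [[629, 103], [558, 284], [379, 254], [345, 234], [386, 55]]
g (np.int32(545), np.int32(143), np.int32(15), np.int32(24), np.int32(196)) [551.8 154.4] [ 0.525  -0.4748  0.024 ]
g (np.int32(21), np.int32(231), np.int32(15), np.int32(30), np.int32(345)) [ 28.  245.6] [0.4682 0.0272 0.024 ]
g (np.int32(349), np.int32(299), np.int32(18), np.int32(47), np.int32(808)) [357.1 322.3] [ 0.3641 -0.2908  0.024 ]
```

```bash
python3 -c "
from h import *
place(.042,.05,.08,back=.018)"
```

```text
x 85.0 y 100.7 z 141.5 rx -0.038 ry 0.443 rz 0.168
```

Call:
{"fn": "drive_tool", "kwargs": {
  "moves": [
    {"x": 40, "y": 40, "z": 20, "rx": -0.01, "ry": 0.12, "rz": 0.05, "fingers": 1},
    {"x": 70, "y": 75, "z": 50, "rx": -0.02, "ry": 0.27, "rz": 0.1, "fingers": 1},
    {"x": 85, "y": 100.7, "z": 80, "rx": -0.038, "ry": 0.41, "rz": 0.168, "fingers": 1},
    {"x": 85, "y": 100.7, "z": 110, "rx": -0.038, "ry": 0.443, "rz": 0.168, "fingers": 1},
    {"x": 85, "y": 100.7, "z": 141, "rx": -0.038, "ry": 0.443, "rz": 0.168, "fingers": 1},
    {"x": 85, "y": 100.7, "z": 141, "rx": -0.038, "ry": 0.443, "rz": 0.168, "fingers": 1},
    {"x": 85, "y": 100.7, "z": 141, "rx": -0.038, "ry": 0.443, "rz": 0.168, "fingers": 1}
  ]
}}

```text
time_s: 26.02
tool_pos: [0.5696, -0.3647, 0.0663]
tool_rot: [179.9, -26.0, -12.7]
force: [0.2, -0.6, 0.6]
grip_width: 0.0498
grasp_force: 25.0
```

```bash
python3 -c "
from h import *
place(.042,.05,.02,back=.018);place(.042,.05,.0125,back=.018)
o=sensors.get_obs();print(o['tool_pos'],o['tool_rot'],o['grip_width'])"
```

```text
x -29.2 y 2.4 z 55.3 rx -0.001 ry -0.003 rz 0.005
x -32.5 y 2.4 z 62.0 rx -0.001 ry -0.003 rz 0.005
[ 0.56958299 -0.3646962   0.06629449] [179.93184224 -25.97970623 -12.70194633] 0.04975960022942452
```

Call:
{"fn": "drive_tool", "kwargs": {
  "moves": [
    {"x": -8, "y": 2, "z": 15, "rx": 0, "ry": 0, "rz": 0.005, "fingers": 1},
    {"x": -15, "y": 2.4, "z": 29, "rx": 0, "ry": 0, "rz": 0.005, "fingers": 1},
    {"x": -22, "y": 2.4, "z": 41, "rx": 0, "ry": 0, "rz": 0.005, "fingers": 1},
    {"x": -26, "y": 2.4, "z": 49, "rx": 0, "ry": 0, "rz": 0.005, "fingers": 1},
    {"x": -29, "y": 2.4, "z": 55, "rx": 0, "ry": 0, "rz": 0.005, "fingers": 1},
    {"x": -29, "y": 2.4, "z": 55, "rx": 0, "ry": 0, "rz": 0.005, "fingers": 1}
  ]
}}

```text
time_s: 26.78
tool_pos: [0.565, -0.3669, 0.0015]
tool_rot: [-179.8, -25.8, -13.2]
force: [0.1, -0.3, 0.2]
grip_width: 0.0495
grasp_force: 25.0
```

Call:
{"fn": "drive_tool", "kwargs": {
  "moves": [
    {"x": -1, "y": 0, "z": 2, "rx": 0, "ry": 0, "rz": 0, "fingers": 1},
    {"x": -2, "y": 0, "z": 4, "rx": 0, "ry": 0, "rz": 0, "fingers": 1},
    {"x": -2, "y": 0, "z": 4, "rx": 0, "ry": 0, "rz": 0, "fingers": 1}
  ]
}}

```text
time_s: 27.15
tool_pos: [0.5651, -0.3671, -0.0023]
tool_rot: [-179.9, -25.8, -13.1]
force: [0.1, 0.3, 0.3]
grip_width: 0.0495
grasp_force: 25.0
```

Call:
{"fn": "drive_tool", "kwargs": {
  "moves": [
    {"x": -0.7, "y": 0, "z": 1.4, "rx": 0, "ry": 0, "rz": 0, "fingers": 1},
    {"x": -0.7, "y": 0, "z": 1.4, "rx": 0, "ry": 0, "rz": 0, "fingers": 1}
  ]
}}

```text
time_s: 27.4
tool_pos: [0.5654, -0.3674, -0.0034]
tool_rot: [-179.9, -25.9, -13.1]
force: [-1.1, 0.9, 0.7]
grip_width: 0.0496
grasp_force: 25.0
```

Call:
{"fn": "drive_tool", "kwargs": {
  "moves": [
    {"x": -0.5, "y": 0, "z": 1, "rx": 0, "ry": 0, "rz": 0, "fingers": 1},
    {"x": -0.5, "y": 0, "z": 1, "rx": 0, "ry": 0, "rz": 0, "fingers": 1}
  ]
}}

```text
time_s: 27.65
tool_pos: [0.566, -0.3677, -0.0034]
tool_rot: [-180.0, -26.0, -13.1]
force: [-3.5, 2.8, 8.9]
grip_width: 0.0489
grasp_force: 25.0
```

Call:
{"fn": "drive_tool", "kwargs": {
  "moves": [
    {"x": 0.3, "y": 0, "z": -0.6, "rx": 0, "ry": 0, "rz": 0, "fingers": -0.42},
    {"x": 0.3, "y": 0, "z": -0.6, "rx": 0, "ry": 0, "rz": 0, "fingers": -0.42},
    {"x": 0.3, "y": 0, "z": -0.6, "rx": 0, "ry": 0, "rz": 0, "fingers": -0.42},
    {"x": 0.3, "y": 0, "z": -20, "rx": 0, "ry": 0, "rz": 0, "fingers": -0.42},
    {"x": 0, "y": 0, "z": -70, "rx": 0, "ry": 0, "rz": 0, "fingers": -0.42},
    {"x": 0, "y": 0, "z": -130, "rx": 0, "ry": 0, "rz": 0, "fingers": -0.42},
    {"x": 0, "y": 0, "z": -190, "rx": 0, "ry": 0, "rz": 0, "fingers": -0.42},
    {"x": 0, "y": 0, "z": -190, "rx": 0, "ry": 0, "rz": 0, "fingers": -0.42}
  ]
}}

```text
time_s: 28.65
tool_pos: [0.4851, -0.3515, 0.1719]
tool_rot: [179.7, -26.3, -13.1]
force: [0.3, 0.4, -0.1]
grip_width: 0.062
grasp_force: 0.0
```

```bash
python3 - <<'E'
from h import *
o=sensors.get_obs(); print(o["tool_pos"],o["tool_rot"])
tgt([.47,-.046,.24],[180,0,-3.1]); tgt([.50,-.0460,.18],[180,0,-3.1])
E
```

```text
[ 0.48510954 -0.35154874  0.17190238] [179.67078023 -26.25950901 -13.09359462]
x -45.1 y -293.6 z -99.9 rx 0.046 ry -0.457 rz -0.173
x -45.5 y -300.8 z -33.2 rx 0.046 ry -0.457 rz -0.173
```

Call:
{"fn": "drive_tool", "kwargs": {
  "moves": [
    {"x": -45, "y": -60, "z": -80, "rx": 0.02, "ry": -0.2, "rz": -0.08, "fingers": -0.42},
    {"x": -45, "y": -293, "z": -100, "rx": 0.046, "ry": -0.457, "rz": -0.173, "fingers": -0.42},
    {"x": -45, "y": -293, "z": -100, "rx": 0.046, "ry": -0.457, "rz": -0.173, "fingers": -0.42},
    {"x": -45, "y": -293, "z": -100, "rx": 0.046, "ry": -0.457, "rz": -0.173, "fingers": -0.42},
    {"x": -45, "y": -293, "z": -100, "rx": 0.046, "ry": -0.457, "rz": -0.173, "fingers": -0.42},
    {"x": -45, "y": -293, "z": -100, "rx": 0.046, "ry": -0.457, "rz": -0.173, "fingers": -0.42},
    {"x": -45.5, "y": -300.8, "z": -33, "rx": 0.046, "ry": -0.457, "rz": -0.173, "fingers": -0.42},
    {"x": -45.5, "y": -300.8, "z": -33, "rx": 0.046, "ry": -0.457, "rz": -0.173, "fingers": -0.42},
    {"x": -45.5, "y": -300.8, "z": -33, "rx": 0.046, "ry": -0.457, "rz": -0.173, "fingers": -0.42}
  ]
}}

```text
time_s: 29.78
tool_pos: [0.4981, -0.0436, 0.1759]
tool_rot: [-179.4, 0.5, -3.0]
force: [-0.8, 0.8, 0.1]
grip_width: 0.0619
grasp_force: 0.0
```

```bash
python3 - <<'E'
from h import *
tgt([.501,-.046,.092],[180,0,-3.1])
c=cam("wrist")
for s,ce in blobs(c,lambda h,s,v:(abs(h-60)<20)&(s>90)&(v>60),40)[0]: print("g",s,ce,onz(c,*ce,.125).round(4))
E
```

```text
x 3.7 y 3.1 z 83.9 rx -0.010 ry 0.008 rz 0.002
g (np.int32(342), np.int32(240), np.int32(12), np.int32(34), np.int32(386)) [347.8 256.5] [ 0.496  -0.0574  0.125 ]
```

Call:
{"fn": "drive_tool", "kwargs": {
  "moves": [
    {"x": 3.7, "y": 2, "z": 0, "rx": -0.01, "ry": 0.008, "rz": 0.002, "fingers": -0.42},
    {"x": 3.7, "y": 2, "z": 25, "rx": -0.01, "ry": 0.008, "rz": 0.002, "fingers": -0.42},
    {"x": 3.7, "y": 2, "z": 50, "rx": -0.01, "ry": 0.008, "rz": 0.002, "fingers": -0.42},
    {"x": 3.7, "y": 2, "z": 70, "rx": -0.01, "ry": 0.008, "rz": 0.002, "fingers": -0.42},
    {"x": 3.7, "y": 2, "z": 80, "rx": -0.01, "ry": 0.008, "rz": 0.002, "fingers": -0.42},
    {"x": 3.7, "y": 2, "z": 84, "rx": -0.01, "ry": 0.008, "rz": 0.002, "fingers": -0.42},
    {"x": 3.7, "y": 2, "z": 84, "rx": -0.01, "ry": 0.008, "rz": 0.002, "fingers": -0.42}
  ]
}}

```text
time_s: 30.7
tool_pos: [0.5021, -0.0448, 0.093]
tool_rot: [179.9, -0.2, -3.1]
force: [0.4, -0.1, -0.1]
grip_width: 0.0613
grasp_force: 0.0
```

Call:
{"fn": "drive_tool", "kwargs": {
  "moves": [
    {"x": 0, "y": 0, "z": 0, "rx": 0, "ry": 0, "rz": 0, "fingers": 1},
    {"x": 0, "y": 0, "z": 0, "rx": 0, "ry": 0, "rz": 0, "fingers": 1},
    {"x": 0, "y": 0, "z": 0, "rx": 0, "ry": 0, "rz": 0, "fingers": 1},
    {"x": 0, "y": 0, "z": 0, "rx": 0, "ry": 0, "rz": 0, "fingers": 1}
  ]
}}

```text
time_s: 31.2
tool_pos: [0.5022, -0.0446, 0.0929]
tool_rot: [179.9, -0.2, -3.0]
force: [0.3, 0.4, 3.9]
grip_width: 0.0494
grasp_force: 25.0
```

Call:
{"fn": "drive_tool", "kwargs": {
  "moves": [
    {"x": 3, "y": 0, "z": -8, "rx": 0, "ry": 0, "rz": 0, "fingers": 1},
    {"x": 7, "y": 0, "z": -20, "rx": 0, "ry": 0, "rz": 0, "fingers": 1},
    {"x": 9, "y": 0, "z": -40, "rx": 0, "ry": 0, "rz": 0, "fingers": 1},
    {"x": 5, "y": 0, "z": -80, "rx": 0, "ry": 0, "rz": 0, "fingers": 1},
    {"x": -10, "y": 10, "z": -112, "rx": 0, "ry": 0, "rz": 0, "fingers": 1},
    {"x": -10, "y": 60, "z": -112, "rx": 0, "ry": 0, "rz": 0, "fingers": 1},
    {"x": -10, "y": 120, "z": -112, "rx": 0, "ry": 0, "rz": 0, "fingers": 1},
    {"x": -10, "y": 180, "z": -112, "rx": 0, "ry": 0, "rz": 0, "fingers": 1},
    {"x": -10, "y": 220, "z": -112, "rx": 0, "ry": 0, "rz": 0, "fingers": 1},
    {"x": -10, "y": 220, "z": -112, "rx": 0, "ry": 0, "rz": 0, "fingers": 1}
  ]
}}

```text
time_s: 32.45
tool_pos: [0.4786, -0.2681, 0.2046]
tool_rot: [179.9, -0.1, -3.4]
force: [0.1, 0.8, -0.3]
grip_width: 0.0498
grasp_force: 25.0
```

```bash
python3 - <<'E'
from h import *
o=sensors.get_obs(); print(o["tool_pos"],o["tool_rot"],o["grip_width"])
c=cam("wrist"); cv2.imwrite("pics/w10.png",c["image"][:,:,::-1])
K=[[0.6165,-0.3204],[0.5698,-0.5286],[0.3972,-0.4894],[0.4453,-0.2786]]
print([proj(c,[*k,.028]).round(1).tolist() for k in K])
place(-.042,.05,.10,back=.021)
E
```

```text
[ 0.47857845 -0.26810176  0.20458554] [ 1.79903506e+02 -7.49860100e-02 -3.44781162e+00] 0.04983990268302057
[[377.3, 44.9], [620.3, 88.6], [551.5, 276.3], [337.7, 242.9]]
x 11.4 y 82.5 z 123.7 rx -0.038 ry 0.447 rz 0.168
```

View pics/w10.png

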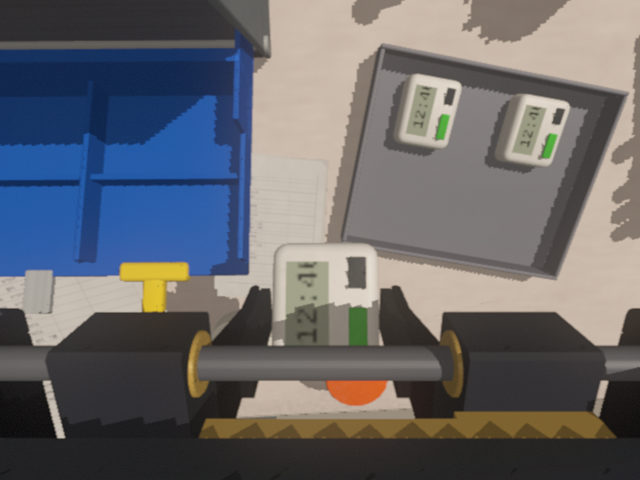

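The tray holds two timers lying flat at (430,110) and (533,130), the third timer is in the grip, and the bin's visible right half is empty. Next I place the third.

Call:
{"fn": "drive_tool", "kwargs": {
  "moves": [
    {"x": 5, "y": 40, "z": 20, "rx": -0.01, "ry": 0.12, "rz": 0.05, "fingers": 1},
    {"x": 8, "y": 70, "z": 50, "rx": -0.02, "ry": 0.27, "rz": 0.1, "fingers": 1},
    {"x": 11.4, "y": 82.5, "z": 80, "rx": -0.038, "ry": 0.41, "rz": 0.168, "fingers": 1},
    {"x": 11.4, "y": 82.5, "z": 124, "rx": -0.038, "ry": 0.447, "rz": 0.168, "fingers": 1},
    {"x": 11.4, "y": 82.5, "z": 124, "rx": -0.038, "ry": 0.447, "rz": 0.168, "fingers": 1},
    {"x": 11.4, "y": 82.5, "z": 124, "rx": -0.038, "ry": 0.447, "rz": 0.168, "fingers": 1}
  ]
}}

```text
time_s: 33.25
tool_pos: [0.4895, -0.3465, 0.0833]
tool_rot: [179.9, -25.9, -12.6]
force: [0.3, -0.4, -0.4]
grip_width: 0.0495
grasp_force: 25.0
```

```bash
python3 -c "
from h import *
place(-.042,.05,.018,back=.021)
o=sensors.get_obs();print(o['tool_pos'],o['tool_rot'],o['grip_width'])"
```

```text
x -39.2 y 2.0 z 74.6 rx -0.000 ry -0.002 rz 0.006
[ 0.4894756  -0.34652719  0.08330321] [179.8580108  -25.92785952 -12.63293321] 0.04953922136360667
```

Call:
{"fn": "drive_tool", "kwargs": {
  "moves": [
    {"x": -10, "y": 2, "z": 15, "rx": 0, "ry": 0, "rz": 0.006, "fingers": 1},
    {"x": -19, "y": 2, "z": 33, "rx": 0, "ry": 0, "rz": 0.006, "fingers": 1},
    {"x": -27, "y": 2, "z": 50, "rx": 0, "ry": 0, "rz": 0.006, "fingers": 1},
    {"x": -34, "y": 2, "z": 64, "rx": 0, "ry": 0, "rz": 0.006, "fingers": 1},
    {"x": -38, "y": 2, "z": 72, "rx": 0, "ry": 0, "rz": 0.006, "fingers": 1},
    {"x": -38, "y": 2, "z": 72, "rx": 0, "ry": 0, "rz": 0.006, "fingers": 1}
  ]
}}

```text
time_s: 34.0
tool_pos: [0.4841, -0.348, -0.0005]
tool_rot: [-179.9, -25.8, -13.2]
force: [-0.2, -0.5, -0.3]
grip_width: 0.0497
grasp_force: 25.0
```

Call:
{"fn": "drive_tool", "kwargs": {
  "moves": [
    {"x": -1, "y": 0, "z": 2, "rx": 0, "ry": 0, "rz": 0, "fingers": 1},
    {"x": -2, "y": 0, "z": 4, "rx": 0, "ry": 0, "rz": 0, "fingers": 1},
    {"x": -2, "y": 0, "z": 4, "rx": 0, "ry": 0, "rz": 0, "fingers": 1}
  ]
}}

```text
time_s: 34.38
tool_pos: [0.4836, -0.3482, -0.005]
tool_rot: [-179.9, -25.8, -13.2]
force: [0.7, 0.1, -0.7]
grip_width: 0.0497
grasp_force: 25.0
```

Call:
{"fn": "drive_tool", "kwargs": {
  "moves": [
    {"x": -0.7, "y": 0, "z": 1.4, "rx": 0, "ry": 0, "rz": 0, "fingers": 1},
    {"x": -0.7, "y": 0, "z": 1.4, "rx": 0, "ry": 0, "rz": 0, "fingers": 1}
  ]
}}

```text
time_s: 34.62
tool_pos: [0.484, -0.3485, -0.006]
tool_rot: [-179.9, -25.8, -13.2]
force: [-1.5, 1.7, 3.4]
grip_width: 0.0497
grasp_force: 25.0
```

Contact reached, so I release and retreat.

Call:
{"fn": "drive_tool", "kwargs": {
  "moves": [
    {"x": 0, "y": 0, "z": 0, "rx": 0, "ry": 0, "rz": 0, "fingers": -0.42},
    {"x": 0, "y": 0, "z": 0, "rx": 0, "ry": 0, "rz": 0, "fingers": -0.42},
    {"x": 0, "y": 0, "z": 0, "rx": 0, "ry": 0, "rz": 0, "fingers": -0.42},
    {"x": 0, "y": 0, "z": -20, "rx": 0, "ry": 0, "rz": 0, "fingers": -0.42},
    {"x": 10, "y": 0, "z": -70, "rx": 0, "ry": 0, "rz": 0, "fingers": -0.42},
    {"x": 40, "y": 0, "z": -130, "rx": 0, "ry": 0, "rz": 0, "fingers": -0.42},
    {"x": 60, "y": 0, "z": -190, "rx": 0, "ry": -0.2, "rz": 0, "fingers": 0.0},
    {"x": 60, "y": 0, "z": -210, "rx": 0, "ry": -0.4, "rz": 0, "fingers": 0.0},
    {"x": 60, "y": 0, "z": -210, "rx": 0, "ry": -0.45, "rz": 0, "fingers": 0.0}
  ]
}}

```text
time_s: 35.75
tool_pos: [0.4496, -0.342, 0.2132]
tool_rot: [179.8, -0.2, -13.2]
force: [0.3, 0.8, 0.1]
grip_width: 0.0452
grasp_force: 0.0
```

```bash
python3 - <<'E'
from h import *
o=sensors.get_obs(); print(o["tool_pos"],o["tool_rot"],o["grip_width"])
c=cam("top")
for s,ce in blobs(c,lambda h,s,v:(abs(h-23)<6)&(s>130)&(v>110),10)[0]:
    if 330<ce[0]<420 and 180<ce[1]<280: print("handle",s,ce,onz(c,*ce,.13).round(4))
for s,ce in blobs(c,lambda h,s,v:(s<60)&(v>150),60)[0]:
    if 405<ce[0]<495 and 185<ce[1]<275: print("timer",s,ce,onz(c,*ce,.022).round(4))
tgt([.440,-.1405,.19],[180,0,-3.1])
E
```

```text
[ 0.44957227 -0.34204841  0.21317228] [179.81318301  -0.19566635 -13.19875376] 0.045218007808411495
handle (np.int32(360), np.int32(235), np.int32(17), np.int32(14), np.int32(113)) [368.1 239.5] [ 0.4489 -0.1427  0.13  ]
timer (np.int32(423), np.int32(236), np.int32(15), np.int32(12), np.int32(61)) [430.2 243. ] [ 0.456  -0.3459  0.022 ]
x -55.8 y -192.5 z 20.4 rx -0.002 ry 0.000 rz -0.174
```

Call:
{"fn": "drive_tool", "kwargs": {
  "moves": [
    {"x": -25, "y": -60, "z": 0, "rx": 0, "ry": 0, "rz": -0.06, "fingers": 0.0},
    {"x": -45, "y": -120, "z": 0, "rx": 0, "ry": 0, "rz": -0.12, "fingers": 0.0},
    {"x": -58, "y": -180, "z": 10, "rx": 0, "ry": 0, "rz": -0.174, "fingers": 0.0},
    {"x": -59, "y": -192, "z": 20, "rx": 0, "ry": 0, "rz": -0.174, "fingers": 0.0},
    {"x": -59, "y": -192, "z": 20, "rx": 0, "ry": 0, "rz": -0.174, "fingers": 0.0},
    {"x": -59, "y": -192, "z": 20, "rx": 0, "ry": 0, "rz": -0.174, "fingers": 0.0}
  ]
}}

```text
time_s: 36.55
tool_pos: [0.4332, -0.1415, 0.1889]
tool_rot: [-179.9, -0.0, -3.3]
force: [0.7, 0.4, 0.1]
grip_width: 0.0434
grasp_force: 0.0
```

```bash
python3 - <<'E'
from h import *
c=cam("wrist")
for s,ce in blobs(c,lambda h,s,v:(abs(h-23)<6)&(s>130)&(v>110),100)[0]: print("handle",s,ce,onz(c,*ce,.13).round(4))
tgt([.436,-.1403,.101],[180,0,-3.1])
E
```

```text
handle (np.int32(285), np.int32(196), np.int32(76), np.int32(75), np.int32(2806)) [322.7 222.5] [ 0.4525 -0.1409  0.13  ]
handle (np.int32(202), np.int32(331), np.int32(21), np.int32(66), np.int32(679)) [209.9 364.3] [ 0.3516 -0.0532  0.13  ]
handle (np.int32(188), np.int32(412), np.int32(403), np.int32(26), np.int32(5224)) [411.3 423.3] [ 0.2906 -0.1987  0.13  ]
x 2.5 y -1.2 z 88.0 rx -0.002 ry -0.001 rz -0.004
```

Call:
{"fn": "drive_tool", "kwargs": {
  "moves": [
    {"x": 2.5, "y": -1, "z": 25, "rx": 0, "ry": 0, "rz": -0.004, "fingers": 0.0},
    {"x": 2.5, "y": -1, "z": 50, "rx": 0, "ry": 0, "rz": -0.004, "fingers": 0.0},
    {"x": 2.5, "y": -1, "z": 72, "rx": 0, "ry": 0, "rz": -0.004, "fingers": 0.0},
    {"x": 2.5, "y": -1, "z": 87, "rx": 0, "ry": 0, "rz": -0.004, "fingers": 0.0},
    {"x": 2.5, "y": -1, "z": 87, "rx": 0, "ry": 0, "rz": -0.004, "fingers": 0.0},
    {"x": 2.5, "y": -1, "z": 87, "rx": 0, "ry": 0, "rz": -0.004, "fingers": 1},
    {"x": 2.5, "y": -1, "z": 87, "rx": 0, "ry": 0, "rz": -0.004, "fingers": 1},
    {"x": 2.5, "y": -1, "z": 87, "rx": 0, "ry": 0, "rz": -0.004, "fingers": 1},
    {"x": 2.5, "y": -1, "z": 87, "rx": 0, "ry": 0, "rz": -0.004, "fingers": 1},
    {"x": 2.5, "y": -1, "z": 87, "rx": 0, "ry": 0, "rz": -0.004, "fingers": 1}
  ],
  "force": 30
}}

```text
time_s: 37.85
tool_pos: [0.4363, -0.14, 0.1024]
tool_rot: [180.0, -0.1, -3.0]
force: [-0.0, -5.1, 1.6]
grip_width: 0.0154
grasp_force: 30.0
```

Call:
{"fn": "drive_tool", "kwargs": {
  "moves": [
    {"x": 6, "y": 0, "z": -11, "rx": 0, "ry": 0, "rz": 0, "fingers": 1},
    {"x": 12.4, "y": 0, "z": -22, "rx": 0, "ry": 0, "rz": 0, "fingers": 1},
    {"x": 24.7, "y": 0, "z": -39.4, "rx": 0, "ry": 0, "rz": 0, "fingers": 1},
    {"x": 38.7, "y": 0, "z": -55.3, "rx": 0, "ry": 0, "rz": 0, "fingers": 1},
    {"x": 54.2, "y": 0, "z": -69.7, "rx": 0, "ry": 0, "rz": 0, "fingers": 1},
    {"x": 71.1, "y": 0, "z": -82.6, "rx": 0, "ry": 0, "rz": 0, "fingers": 1},
    {"x": 89.2, "y": 0, "z": -93.7, "rx": 0, "ry": 0, "rz": 0, "fingers": 1},
    {"x": 108.2, "y": 0, "z": -102.9, "rx": 0, "ry": 0, "rz": 0, "fingers": 1}
  ]
}}

```text
time_s: 38.85
tool_pos: [0.54, -0.1456, 0.2032]
tool_rot: [-180.0, 0.6, -3.0]
force: [-8.4, -3.0, -0.8]
grip_width: 0.0156
grasp_force: 30.0
```

Call:
{"fn": "drive_tool", "kwargs": {
  "moves": [
    {"x": 20, "y": 0, "z": -7.2, "rx": 0, "ry": 0, "rz": 0, "fingers": 1},
    {"x": 40.5, "y": 0, "z": -12.5, "rx": 0, "ry": 0, "rz": 0, "fingers": 1},
    {"x": 61.4, "y": 0, "z": -15.6, "rx": 0, "ry": 0, "rz": 0, "fingers": 1},
    {"x": 70, "y": 0, "z": -16.2, "rx": 0, "ry": 0, "rz": 0, "fingers": 1},
    {"x": 74, "y": 0, "z": -16.5, "rx": 0, "ry": 0, "rz": 0, "fingers": 1},
    {"x": 74, "y": 0, "z": -16.5, "rx": 0, "ry": 0, "rz": 0, "fingers": 1}
  ]
}}

```text
time_s: 39.6
tool_pos: [0.6165, -0.1496, 0.2215]
tool_rot: [-180.0, 0.2, -3.0]
force: [-3.9, -3.3, 4.2]
grip_width: 0.0156
grasp_force: 30.0
```

Call:
{"fn": "drive_tool", "kwargs": {
  "moves": [
    {"x": 2, "y": 0, "z": 0, "rx": 0, "ry": 0, "rz": 0, "fingers": 1},
    {"x": 4, "y": 0, "z": 0, "rx": 0, "ry": 0, "rz": 0, "fingers": 1},
    {"x": 4, "y": 0, "z": 0, "rx": 0, "ry": 0, "rz": 0, "fingers": 1}
  ]
}}

```text
time_s: 39.98
tool_pos: [0.62, -0.1499, 0.2217]
tool_rot: [180.0, 0.2, -3.0]
force: [-5.1, -3.8, 5.2]
grip_width: 0.0155
grasp_force: 30.0
```

Call:
{"fn": "drive_tool", "kwargs": {
  "moves": [
    {"x": 2, "y": 0, "z": 0, "rx": 0, "ry": 0, "rz": 0, "fingers": 1},
    {"x": 4, "y": 0, "z": 0, "rx": 0, "ry": 0, "rz": 0, "fingers": 1},
    {"x": 4, "y": 0, "z": 0, "rx": 0, "ry": 0, "rz": 0, "fingers": 1}
  ]
}}

```text
time_s: 40.35
tool_pos: [0.624, -0.1501, 0.2218]
tool_rot: [180.0, 0.2, -3.0]
force: [-5.1, -4.3, 5.4]
grip_width: 0.0152
grasp_force: 30.0
```

Call:
{"fn": "drive_tool", "kwargs": {
  "moves": [
    {"x": 2, "y": 0, "z": 0, "rx": 0, "ry": 0, "rz": 0, "fingers": 1},
    {"x": 4, "y": 0, "z": 0, "rx": 0, "ry": 0, "rz": 0, "fingers": 1},
    {"x": 4, "y": 0, "z": 0, "rx": 0, "ry": 0, "rz": 0, "fingers": 1}
  ]
}}

```text
time_s: 40.72
tool_pos: [0.6254, -0.1502, 0.2217]
tool_rot: [180.0, 0.6, -3.0]
force: [-12.3, -3.0, 9.9]
grip_width: 0.0151
grasp_force: 30.0
```

```bash
python3 - <<'E'
from h import *
o=sensors.get_obs(); print(o["force"],o["tool_pos"])
c=cam("wrist"); s=cam("side")
for st,ce in blobs(c,lambda h,s,v:(abs(h-23)<6)&(s>130)&(v>110),60)[0]:
    if ce[1]<330: print("w",st,ce,onz(c,*ce,.228))
for st,ce in blobs(s,lambda h,s,v:(abs(h-23)<6)&(s>130)&(v>110),10)[0]:
    if 380<ce[0]<440 and 190<ce[1]<260: print("side",st,ce)
s0=cv2.cvtColor(cv2.imread("pics/side0.png"),cv2.COLOR_BGR2RGB)
E
```

```text
[-12.27629398  -2.98908319   9.85088649] [ 0.62535791 -0.15016053  0.22170203]
w (np.int32(277), np.int32(297), np.int32(9), np.int32(17), np.int32(105)) [280.5 303.9] [ 0.62135467 -0.12753594  0.228     ]
w (np.int32(308), np.int32(297), np.int32(35), np.int32(48), np.int32(1559)) [325.1 320.7] [ 0.61068086 -0.14925094  0.228     ]
w (np.int32(364), np.int32(297), np.int32(11), np.int32(17), np.int32(116)) [369.3 303.4] [ 0.61921534 -0.17179793  0.228     ]
side (np.int32(395), np.int32(219), np.int32(13), np.int32(23), np.int32(140)) [400.9 230.9]
side (np.int32(430), np.int32(233), np.int32(16), np.int32(21), np.int32(114)) [438.9 241.6]
```

The bin is home (12 N at the stop, crossbar x≈0.620 as at the start). I release it and go round to the +y side of the knob.

Call:
{"fn": "drive_tool", "kwargs": {
  "moves": [
    {"x": -1, "y": 0, "z": 0, "rx": 0, "ry": 0, "rz": 0, "fingers": 0.2},
    {"x": -1, "y": 0, "z": 0, "rx": 0, "ry": 0, "rz": 0, "fingers": 0.2},
    {"x": -1, "y": 0, "z": 0, "rx": 0, "ry": 0, "rz": 0, "fingers": 0.2},
    {"x": -1, "y": 0, "z": -40, "rx": 0, "ry": 0, "rz": 0, "fingers": 0.2},
    {"x": -1, "y": 0, "z": -80, "rx": 0, "ry": 0, "rz": 0, "fingers": 1},
    {"x": -4, "y": -60, "z": -80, "rx": 0, "ry": 0, "rz": 0, "fingers": 1},
    {"x": -8, "y": -120, "z": -80, "rx": 0, "ry": 0, "rz": 0, "fingers": 1},
    {"x": -12, "y": -180, "z": -80, "rx": 0, "ry": 0, "rz": 0, "fingers": 1},
    {"x": -15, "y": -206, "z": -80, "rx": 0, "ry": 0, "rz": 0, "fingers": 1},
    {"x": -15, "y": -206, "z": -80, "rx": 0, "ry": 0, "rz": 0, "fingers": 1},
    {"x": -15, "y": -206, "z": -80, "rx": 0, "ry": 0, "rz": 0, "fingers": 1}
  ]
}}

```text
time_s: 42.2
tool_pos: [0.6259, 0.0559, 0.3014]
tool_rot: [-180.0, -0.0, -3.0]
force: [-0.1, 0.5, 0.2]
grip_width: 0.0003
grasp_force: 0.0
```

```bash
python3 - <<'E'
from h import *
o=sensors.get_obs(); print(o["tool_pos"],o["tool_rot"],o["grip_width"])
tgt([.622,.055,.2375],[180,0,-3])
E
```

```text
[0.62589185 0.05593337 0.30142535] [-1.79956149e+02 -1.02345126e-02 -3.04428738e+00] 0.0003174079232077582
x -3.8 y 1.2 z 63.9 rx -0.001 ry -0.000 rz -0.001
```

Call:
{"fn": "drive_tool", "kwargs": {
  "moves": [
    {"x": -4, "y": 1, "z": 30, "rx": 0, "ry": 0, "rz": 0, "fingers": 1},
    {"x": -4, "y": 1, "z": 55, "rx": 0, "ry": 0, "rz": 0, "fingers": 1},
    {"x": -4, "y": 1, "z": 64, "rx": 0, "ry": 0, "rz": 0, "fingers": 1},
    {"x": -4, "y": 1, "z": 64, "rx": 0, "ry": 0, "rz": 0, "fingers": 1},
    {"x": -4, "y": 8, "z": 64, "rx": 0, "ry": 0, "rz": 0, "fingers": 1},
    {"x": -4, "y": 14, "z": 64, "rx": 0, "ry": 0, "rz": 0, "fingers": 1},
    {"x": -4, "y": 20, "z": 64, "rx": 0, "ry": 0, "rz": 0, "fingers": 1},
    {"x": -4, "y": 26, "z": 64, "rx": 0, "ry": 0, "rz": 0, "fingers": 1},
    {"x": -4, "y": 32, "z": 64, "rx": 0, "ry": 0, "rz": 0, "fingers": 1},
    {"x": -4, "y": 38, "z": 64, "rx": 0, "ry": 0, "rz": 0, "fingers": 1}
  ]
}}

```text
time_s: 43.45
tool_pos: [0.6196, 0.0198, 0.2378]
tool_rot: [-179.9, -0.0, -2.9]
force: [0.3, 1.6, 1.4]
grip_width: 0.0005
grasp_force: 0.8
```

Call:
{"fn": "drive_tool", "kwargs": {
  "moves": [
    {"x": 0, "y": 5, "z": 0, "rx": 0, "ry": 0, "rz": 0, "fingers": 1},
    {"x": 0, "y": 10, "z": 0, "rx": 0, "ry": 0, "rz": 0, "fingers": 1},
    {"x": 0, "y": 14, "z": 0, "rx": 0, "ry": 0, "rz": 0, "fingers": 1},
    {"x": 0, "y": 16, "z": 0, "rx": 0, "ry": 0, "rz": 0, "fingers": 1},
    {"x": 0, "y": 16, "z": 0, "rx": 0, "ry": 0, "rz": 0, "fingers": 1}
  ]
}}

```text
time_s: 44.08
tool_pos: [0.6186, 0.0034, 0.2374]
tool_rot: [-179.9, 0.0, -3.0]
force: [-0.6, 0.1, 0.9]
grip_width: 0.0007
grasp_force: 0.2
```

Call:
{"fn": "drive_tool", "kwargs": {
  "moves": [
    {"x": 0, "y": 2, "z": 0, "rx": 0, "ry": 0, "rz": 0, "fingers": 1},
    {"x": 0, "y": 4, "z": 0, "rx": 0, "ry": 0, "rz": 0, "fingers": 1},
    {"x": 0, "y": 4, "z": 0, "rx": 0, "ry": 0, "rz": 0, "fingers": 1}
  ]
}}

```text
time_s: 44.45
tool_pos: [0.6184, 0.0004, 0.2374]
tool_rot: [-179.9, 0.0, -2.9]
force: [0.6, 1.7, -0.4]
grip_width: 0.0005
grasp_force: 1.2
```

Call:
{"fn": "drive_tool", "kwargs": {
  "moves": [
    {"x": 0, "y": 2, "z": 0, "rx": 0, "ry": 0, "rz": 0, "fingers": 1},
    {"x": 0, "y": 3, "z": 0, "rx": 0, "ry": 0, "rz": 0, "fingers": 1},
    {"x": 0, "y": 3, "z": 0, "rx": 0, "ry": 0, "rz": 0, "fingers": 1}
  ]
}}

```text
time_s: 44.82
tool_pos: [0.6184, 0.0003, 0.2376]
tool_rot: [-179.7, -0.0, -2.8]
force: [1.2, 6.3, -1.1]
grip_width: 0.0004
grasp_force: 3.4
```

The lock bar is at its home stop (6.3 N at y=0.0003, as predicted). I'll retreat and check the whole scene.

Call:
{"fn": "drive_tool", "kwargs": {
  "moves": [
    {"x": 0, "y": -5, "z": 0, "rx": 0, "ry": 0, "rz": 0, "fingers": 1},
    {"x": 0, "y": -5, "z": -50, "rx": 0, "ry": 0, "rz": 0, "fingers": 1},
    {"x": -10, "y": 0, "z": -110, "rx": 0, "ry": 0, "rz": 0, "fingers": 1},
    {"x": -60, "y": 60, "z": -120, "rx": 0, "ry": 0, "rz": 0, "fingers": 1},
    {"x": -80, "y": 120, "z": -120, "rx": 0, "ry": 0, "rz": 0, "fingers": 1},
    {"x": -90, "y": 180, "z": -120, "rx": 0, "ry": 0, "rz": 0, "fingers": 1},
    {"x": -90, "y": 230, "z": -120, "rx": 0, "ry": 0, "rz": 0, "fingers": 1},
    {"x": -90, "y": 230, "z": -120, "rx": 0, "ry": 0, "rz": 0, "fingers": 1},
    {"x": -90, "y": 230, "z": -120, "rx": 0, "ry": 0, "rz": 0, "fingers": 1}
  ]
}}

```text
time_s: 45.95
tool_pos: [0.5162, -0.2287, 0.3571]
tool_rot: [-179.9, 0.0, -3.0]
force: [0.0, 1.0, 0.8]
grip_width: 0.0003
grasp_force: 0.0
```

```bash
python3 - <<'E'
from h import *
o=sensors.get_obs(); print(o["time_s"],o["tool_pos"],o["force"])
c=cam("wrist"); cv2.imwrite("pics/w11.png",c["image"][:,:,::-1])
t=cam("top")
f=lambda h,s,v:((h<6)|(h>174))&(s>150)&(v>90)
for st,ce in blobs(t,f,20)[0]:
    if 290<ce[0]<440 and 140<ce[1]<310: print("red",st,ce)
for st,ce in blobs(c,f,200)[0]: print("w red",st,ce,onz(c,*ce,.235).round(4))
for st,ce in blobs(c,lambda h,s,v:(abs(h-23)<6)&(s>130)&(v>110),200)[0]: print("w yel",st,ce,onz(c,*ce,.235).round(4))
E
```

```text
45.95 [ 0.51624553 -0.22874557  0.3570732 ] [0.03566472 0.98723419 0.81265413]
red (np.int32(318), np.int32(154), np.int32(17), np.int32(14), np.int32(173)) [326.2 161.2]
red (np.int32(327), np.int32(174), np.int32(20), np.int32(4), np.int32(52)) [336.4 175.2]
w red (np.int32(0), np.int32(16), np.int32(116), np.int32(101), np.int32(4410)) [36.8 66.1] [ 0.6453 -0.0284  0.235 ]
w yel (np.int32(181), np.int32(91), np.int32(68), np.int32(16), np.int32(1008)) [214.5  98.3] [ 0.6169 -0.1526  0.235 ]
```

View pics/w11.png

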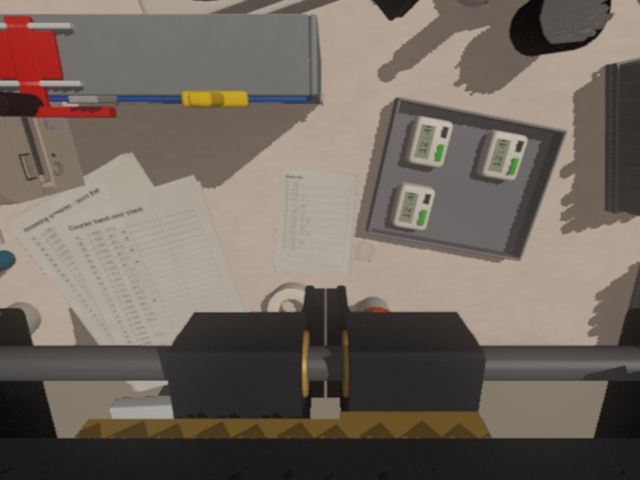

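The final view shows three timers lying flat in the tray at (430,142), (503,155) and (413,206). The bin is shut, and the lock bar is back at its starting pixels (336.4 against 336.3). I'm handing in.

```bash
python3 -c "
from cell import workorder; print(workorder.sign_off())"
```

```text
the job is handed in; nothing more can be done
None
```

The job is handed in at about 46 s on the robot's clock: all three timers that were there lie flat in the grey tray, the empty bin is swung fully home, the lock bar is back at its home stop, and I saw no contact with anything else on the bench.

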